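Load the seal caddy, shut it and wheel it to its parking mark

ROBOT

A 7-joint arm with a two-finger parallel gripper is mounted at the origin on the work surface. World frame = base frame: x ahead of the robot, y to its left, z up, the work surface at z = 0. Lengths are in m, angles in rad, forces in N, time in s.
With the tool pointing down it reaches from about 0.425 to 0.925 m from the base axis. Payload 6.8 kg.
Tool frame: the origin (TCP) lies on the mounting face of the last link; the fingertips stand 173 mm ahead of it and the grasp point (between the pads) lies 155 mm ahead of it; z points along the fingers, y is the line along which they close (so a half turn about z gives the same grasp; the last joint's range is limited). The gripper opens to 85 mm and grips with 20 to 120 N. Pads are 22 mm wide; open, the fingers measure 114 mm over their backs; the gripper's body (76 mm by 85 mm) begins 54 mm behind the grasp point. The pads swing forward as they close: fully open they stand 13 mm farther back than shut.
Start: joints at [1.146, 0.477, 0.022, 1.555, -0.011, 1.109, -0.083], TCP at [0.21, -0.641, 0.405] pointing down, gripper open.
Joint ranges: [-2.96, 2.96], [-0.34, 2.1], [-1.41, 1.46], [0.24, 2.44], [-1.37, 4.51], [0.17, 1.92], [-2.96, 2.96]. Speed limits (rad/s): [2.39, 2.39, 3.14, 3.14, 3.14, 3.14, 3.14].

INTERFACE

Orientations are given as a rotation vector (axis times angle).
In Python, from bench import r gives the robot as it stands.
- The arm moves only by the tool arm_command, never from a script. Its argument "plan" is a list of rows, each an object of numbers: "claw": the closure, from 0 (fully open) to 1 (shut); "tx", "ty", "tz": the shift along the tool's x, y, z in m; "ax", "ay", "az": the turn, a rotation vector about the tool's x, y, z in degrees. A call has exactly 10 rows; each row shifts and turns the commanded pose from where the row before left it, along the tool's axes as they then stand; what a row does not reach is not made up. A row lasts 1/12 s, in which the tool goes at most 41.7 mm and 7.16 degrees, less where a joint would pass 70% of its speed; a pose out of reach is approached as far as the arm can. A call is refused whole if a number of a shift passes 0.0417 or a number of a turn 7.16, either way. A call with a gripper value outside its range is refused whole. The fingers move at their own pace and stop on an object; "squeeze" is the grip in N (left out, the last holds). Time passes only in rows, so rows that do not move let the fingers close, or fill a call up. It gives the time, the measured TCP pose, the force, the opening and the grip force at its end, in the units of the state.
- r.get_obs(): the state, without advancing time (a new reading comes with each control period).
- r.grab_frame(name): name is "scene" or "top" or "wrist"; returns the picture (420x560x3 uint8, red, green, blue); there is no depth.
- r.camera_model(name): a dict with "fx", "fy", "cx", "cy" (pixels), "position" and "orientation" of the camera in the world; the wrist camera has in their place "tool_from_camera" (4x4, takes a point from camera to tool coordinates, whose origin is the TCP and whose axes are the flange's). Camera axes: x right, y up, looking along -z (the intrinsics and any distortion apply to the point x, -y, -z); pixel columns grow to the right and rows downward; lengths in m; the calibration is good to about 2 mm. A picture is of the moment at which its call begins: read the wrist's pose just before it. camera_model takes no time and is no camera call.
- r.hand_in(): hands the job in; it is judged then, once.
Trained networks look in the newest picture that a camera, given by its name, has taken for a name from the list of things; names that differ only in an ending like _2 or _b are one class to them, and where a whole thing is asked for, a point or a joint stands for the part that bears it (a point fixed in the world has none). Each returns a list of dicts, best first, with "confidence" (0 to 1); they miss things now and then, are a little off and sometimes report something else, mostly with a low value. They report only what shows in the picture. A call takes as long as a camera call.
- r.boxes_of(target, camera): "location" ([x, y, z] in m, in the coordinates of the camera as it stood for that picture, good to about 4 mm: the middle of the surface that is visible of it).
- r.tip_of(target, camera): "location" ([x, y, z] in m, in the coordinates of the camera as it stood for that picture, good to about 4 mm: a listed point, or the origin of a listed thing).
The state is a dict: "clock": time; "joints": joint angles; "qvel": joint speeds; "tau": joint torques, N m; "tcp_pos": TCP position; "orientation": TCP orientation; "contact_force": force on the tool from outside, world axes, zero at the start; "moment": the same for the moment, N m; "grip_width": finger opening in m; "gripper_force": force on a finger pad.
Only numpy, scipy, OpenCV 4.12 (cv2) and the standard library are available. Lean on these libraries where they do the work, as an engineer would, in place of code of your own. Each camera call takes 0.05 s, during which the arm holds its last target. There are 200 camera calls.

TASK

Lay every resin seal from the white enamel tray flat in the box of the little wheeled caddy and shut its hinged lid. Then, keeping all its wheels on the shelf, push the caddy forward until both swivel castors trail straight behind their pivots, and only then steer it to the red taped mark: park it centred and square inside the outline, nose the way the arrow points, lid shut and castors still trailing straight. Do not disturb the other things on the shelf.

Things in the scene. Friction and masses are not known exactly. Their poses are not given: they have to be found in the camera images.
- caddy: Wheeled caddy, about 1.05 kg: open light wooden box with grey lining, 212 mm long (x) by 90 mm wide (y). Origin on the shelf board under the box centre; x forward (nose), y to its left, z up. Inside, the box is 206 x 84 mm; its floor is 40 mm above the shelf, its wall tops 74 mm. It rolls with 1 to 4 N.
- rear_axle (a point): Midpoint between the two fixed rear wheels (radius 15 mm, at y = +-42 mm), at (-75, 0, 15) mm in the caddy's frame. These wheels roll along x only and skid sideways, so the caddy steers about this point; the swivel castors are at the front.
- caddy_handle (a point): Middle of the push handle's dark wooden crossbar: 13 x 13 mm thick, 74 mm long along the caddy's y, with clear space below, on two steel uprights 64 mm apart; at (-122, 0, 140) mm in the caddy's frame. Axes as the caddy's.
- lid (a joint): Opening angle of the caddy's greenish clear lid (212 x 90 x 4 mm, 100 g): 0 shut, 2.1 rad fully open, where it rests leaning past upright. Hinge line along x at y = +45 mm (left edge), z = 76 mm in the caddy's frame. Soft-closing: tipped past upright towards the box, it sinks shut by itself in a few seconds. No catch.
- lid_tab (a point): Middle of the brass tab (36 mm long, 12 mm wide, 6 mm thick) on the free edge of the lid, 94 mm from the hinge line; at (0, -49, 76) mm in the caddy's frame when shut.
- castor_l_wheel (a point): Wheel centre of the left front swivel castor (wheel radius 15 mm). The pivot is at (75, 35) mm in the caddy's frame; the wheel centre circles it at 18 mm: trailing straight, it is at (57, 35) mm. It starts turned 1 to 2.1 rad off trailing. Pushed straight ahead, it comes round in about 70 mm of travel.
- castor_r_wheel (a point): The same for the right front castor: pivot at (75, -35) mm, wheel centre at (57, -35) mm when trailing straight.
- mark: Parking mark of red tape flat on the shelf board: a rectangle outline 242 x 122 mm inside, 266 x 146 mm outside, with an arrowhead beyond its front end. Origin at its centre, x points the way the caddy's nose must point (the arrow), y to its left.
- tray: White enamel tray with a blue rim, fixed: 134 mm (x) by 256 mm (y), 18 mm high, walls and floor 3 mm thick; origin under its centre.
- seal1: Amber resin seal: a square bar 62 mm long (its x axis), 22 x 22 mm, 45 g; origin at its centre. Lies in the tray at the start, or is absent.
- seal2: Dark green resin seal: a square bar 62 mm long (its x axis), 22 x 22 mm, 45 g; origin at its centre. Lies in the tray at the start, or is absent.
- seal3: Black resin seal: a square bar 62 mm long (its x axis), 22 x 22 mm, 45 g; origin at its centre. Lies in the tray at the start, or is absent.
- seal4: Dark red resin seal: a square bar 62 mm long (its x axis), 22 x 22 mm, 45 g; origin at its centre. Lies in the tray at the start, or is absent.
- brush_pot: Bystander: green glass brush pot, 82 mm across, 115 mm high, brushes in it up to 220 mm; origin under its centre
- paste_jar: Bystander: blue ceramic seal-paste jar with its lid on, 60 mm across, 51 mm high; origin under its centre
- teacup: Bystander: white teacup, 68 mm across, 55 mm high; origin under its centre
- rough_stone: Bystander: rough marble block, 55 x 38 x 40 mm; origin under its centre
- paperweight: Bystander: brass bar, 30 x 150 x 16 mm; origin under its centre
- ink_stone: Bystander: dark ink stone slab, 110 x 75 x 18 mm; origin under its centre
- carving_knife: Bystander: carving knife with a dark round wooden handle, lying on the shelf, 150 mm long, 12 mm thick; origin under its middle

How it is judged:
By the outcome, as a careful person would: the job done as asked, in the order asked, and still so for the second after the job is handed in, with the robot touching nothing.
Of seal1, seal2, seal3, seal4 only 3 to 4 are there at a start; the rules pass over those that are not, and their reading is None.
At some moment in a run one of seal1, seal2, seal3, seal4 may be knocked a few centimetres aside while the robot is not near it.
Once in a run the grip may slacken for a moment while it holds something.
It also fails if it takes over 210 s, if anything falls off the work surface, if the arm or the gripper's body presses on something with over 40 N, if the wrist force passes 120 N, or if a joint passes its speed limit or range.

## Working session

There is one attempt and no reset: what is moved stays moved. The work goes in short steps, Python scripts to look and compute and a tool call to move; the robot and the scene stay as the last step left them, time stands still between calls to the robot, and variables do not carry over. Pictures are saved under pics/ and viewed, at most 18 in all, crops included, and the job is handed in when it is done.

Besides the shell and the picture viewer there is one more tool, called after ">>>" by a JSON object that holds its "name" and its "arguments". arm_command: Moves the arm, as the interface text tells. Its arguments: {"type":"object","properties":{"plan":{"type":"array","items":{"type":"object","properties":{"claw":{"type":"number"},"tx":{"type":"number"},"ty":{"type":"number"},"tz":{"type":"number"},"ax":{"type":"number"},"ay":{"type":"number"},"az":{"type":"number"}}}},"squeeze":{"type":"number"}},"required":["plan"]}

```bash
ls; mkdir -p pics
cat > h.py <<'E'
import numpy as np,cv2
from scipy.spatial.transform import Rotation as R
from bench import r
def shot(n,f):
    im=r.grab_frame(n); cv2.imwrite('pics/'+f,cv2.cvtColor(im,cv2.COLOR_RGB2BGR)); return im
def camT(n):
    m=r.camera_model(n); T=np.eye(4)
    if n=='wrist':
        o=r.get_obs(); T[:3,:3]=R.from_rotvec(o['orientation']).as_matrix(); T[:3,3]=o['tcp_pos']
        return T@np.array(m['tool_from_camera'])
    o=np.array(m['orientation']); T[:3,:3]=R.from_rotvec(o).as_matrix() if o.size==3 else o.reshape(3,3); T[:3,3]=m['position']; return T
def w(p,T): return (T@np.r_[p,1])[:3]
def ray(n,u,v,z,T=None):
    m=r.camera_model(n); T=camT(n) if T is None else T
    d=T[:3,:3]@np.array([(u-m['cx'])/m['fx'],-(v-m['cy'])/m['fy'],-1.]); p=T[:3,3]
    return p+d*(z-p[2])/d[2]
E
python3 - <<'E'
from h import *
o=r.get_obs(); print({k:np.round(v,3) for k,v in o.items()})
for n in('scene','top','wrist'):
    print(n,{k:np.round(v,3).tolist() for k,v in r.camera_model(n).items()})
shot('top','top0.png');shot('scene','scene0.png')
T=camT('top')
for k in['caddy','rear_axle','caddy_handle','lid_tab','castor_l_wheel','castor_r_wheel','mark','tray','seal1','seal2','seal3','seal4']:
    print(k,[(np.round(w(d['location'],T),3).tolist(),round(d['confidence'],2)) for d in r.tip_of(k,'top')[:2]])
E
```

```text
pics
{'clock': np.float64(0.0), 'joints': array([ 1.146,  0.478,  0.022,  1.556, -0.011,  1.109, -0.083]), 'qvel': array([-0.002, -0.001,  0.   , -0.   ,  0.   ,  0.   , -0.001]), 'tau': array([-1.0000e-03, -5.9644e+01,  1.6080e+00, -2.8119e+01,  1.2000e-02,
        9.0000e-03, -0.0000e+00]), 'tcp_pos': array([ 0.21 , -0.641,  0.404]), 'orientation': array([-3.10e+00, -4.95e-01,  1.00e-03]), 'contact_force': array([ 0.71 , -0.371, -0.166]), 'moment': array([-0.016, -0.003,  0.001]), 'gripper_force': np.float64(0.0), 'grip_width': np.float64(0.085)}
scene {'fx': 519.509, 'fy': 519.509, 'cx': 267.136, 'cy': 202.457, 'position': [1.016, 0.736, 1.223], 'orientation': [0.255, 0.816, 2.482]}
top {'fx': 444.493, 'fy': 444.493, 'cx': 284.755, 'cy': 207.795, 'position': [0.388, 0.057, 1.199], 'orientation': [0.11, -0.144, -1.592]}
wrist {'fx': 311.775, 'fy': 311.775, 'cx': 278.025, 'cy': 212.503, 'tool_from_camera': [[-0.0, 0.964, 0.268, 0.067], [1.0, -0.0, 0.001, -0.001], [0.001, 0.268, -0.964, 0.031], [0.0, 0.0, 0.0, 1.0]]}
caddy [([0.63, -0.145, 0.001], 0.84)]
rear_axle [([0.394, -0.363, 0.001], 0.64), ([0.617, -0.224, 0.016], 0.62)]
caddy_handle [([0.617, -0.264, 0.142], 0.92)]
lid_tab [([0.543, -0.139, 0.155], 0.93)]
castor_l_wheel []
castor_r_wheel [([0.783, 0.085, -0.003], 0.67)]
mark []
tray [([0.445, 0.157, 0.002], 0.87), ([0.448, 0.086, 0.017], 0.17)]
seal1 [([0.448, 0.192, 0.015], 0.77), ([0.444, 0.24, 0.015], 0.56)]
seal2 [([0.448, 0.192, 0.015], 0.77), ([0.444, 0.24, 0.015], 0.56)]
seal3 [([0.448, 0.192, 0.015], 0.77), ([0.444, 0.24, 0.015], 0.56)]
seal4 [([0.448, 0.192, 0.015], 0.77), ([0.444, 0.24, 0.015], 0.56)]
```

View pics/top0.png

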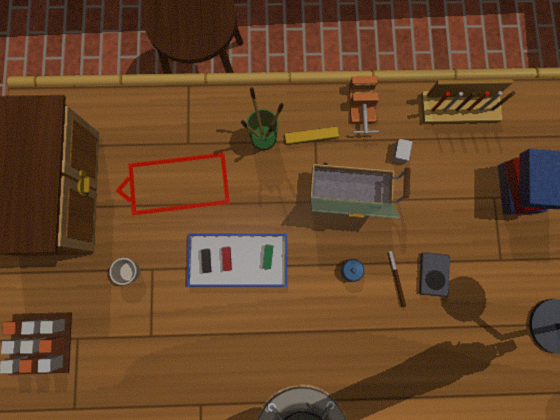

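View pics/scene0.png

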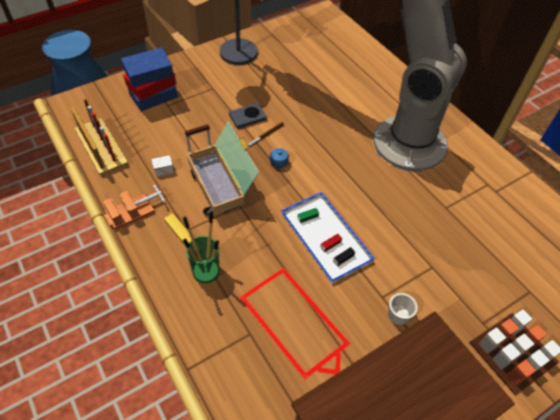

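The top view shows three seals: black (206,260), red (227,259) and green (268,257). The caddy is at (352,190) with its nose left (+y) and its lid leaning toward the robot. The mark is at (180,184) with its arrow toward +y. The brush pot at (263,130) and paperweight at (312,135) lie beside the path. I'll work out positions from these.

```bash
cat > m.py <<'E'
from h import *
im=cv2.imread('pics/top0.png'); hsv=cv2.cvtColor(im,cv2.COLOR_BGR2HSV)
T=camT('top')
def rect(mask,z,name,roi):
    m=np.zeros_like(mask); x0,y0,x1,y1=roi; m[y0:y1,x0:x1]=mask[y0:y1,x0:x1]
    cs,_=cv2.findContours(m,cv2.RETR_EXTERNAL,cv2.CHAIN_APPROX_NONE)
    c=max(cs,key=cv2.contourArea)[:,0]
    P=np.array([ray('top',u,v,z,T)[:2] for u,v in c],np.float32)
    q=cv2.minAreaRect(P*1000); b=cv2.boxPoints(q); print(name,np.round(q[0],1),np.round(q[1],1),'ang',round(q[2],1))
    return P
H,S,V=[hsv[...,i].astype(int) for i in range(3)]
red=(((H<6)|(H>174))&(S>200)&(V>120)).astype(np.uint8)
P=rect(red,0,'mark',(100,140,245,225)); rect(red,0,'markrect',(131,140,245,225))
tr=(125,225,300,295)
rect((((H<8)|(H>170))&(S>120)).astype(np.uint8),.025,'red',(195,240,280,280))
rect(((V<60)).astype(np.uint8),.025,'black',(195,240,280,280))
rect(((H>45)&(H<85)&(S>120)).astype(np.uint8),.025,'green',(195,240,280,280))
for n,u,v,z in [('noseL',315,207,.074),('noseR',312,166,.074),('rearR',392,172,.074),('pot',263,130,0.1),('pwL',286,137,.016),('pwR',338,131,.016),('stone',403,151,.04),('jar',353,270,.05),('cup',123,271,.055),('knife0',391,253,.01),('knife1',402,305,.01),('cab',97,190,0.1),('cab2',97,190,0.0),('ham',364,132,0.02),('traytl',187,235,.018),('traybr',287,286,.018)]: print(n,np.round(ray('top',u,v,z,T),3)[:2])
E
python3 m.py
python3 - <<'E'
from h import *
im=cv2.imread('pics/top0.png');cv2.imwrite('pics/c0.png',cv2.resize(im[60:310,90:450],(792,550),interpolation=cv2.INTER_CUBIC))
E
```

```text
mark [655.8 337.7] [144.8 302.9] ang 5.7
markrect [657.7 318.6] [144.8 264.5] ang 5.7
red [447.5 186.8] [58.9 20.6] ang 4.5
black [442.3 239.3] [57.6 20.8] ang 0.2
green [449.9  78.1] [18.5 56.7] ang 82.7
noseL [ 0.571 -0.047]
noseR [ 0.679 -0.043]
rearR [ 0.658 -0.252]
pot [0.77  0.082]
pwL [0.778 0.021]
pwR [ 0.793 -0.125]
stone [ 0.724 -0.295]
jar [ 0.408 -0.141]
cup [0.421 0.444]
knife0 [ 0.451 -0.252]
knife1 [ 0.314 -0.272]
cab [0.622 0.5  ]
cab2 [0.643 0.54 ]
ham [ 0.787 -0.196]
traytl [0.512 0.291]
traybr [0.372 0.029]
```

View pics/c0.png

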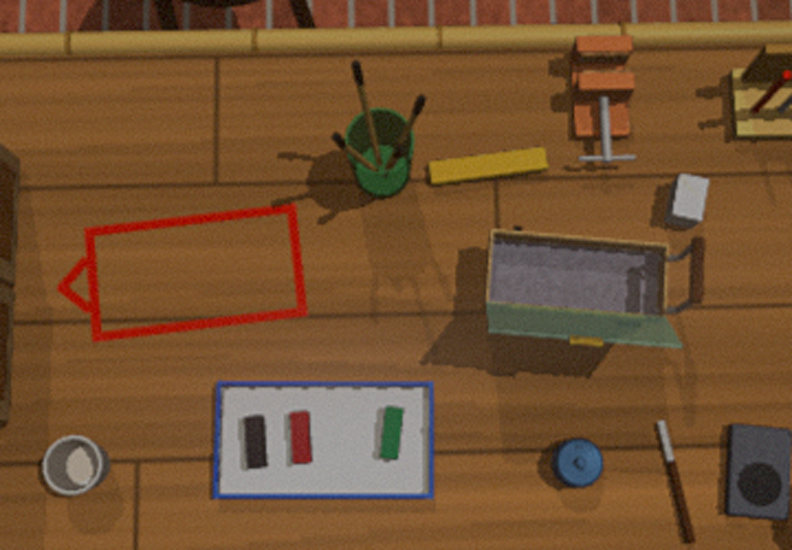

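Only three seals are present; amber (seal1) is absent. The picture shows the tray at (237,260). The next thing I need is a closer view of the caddy from above, so I'm moving there.

>>> {"name": "arm_command", "arguments": {"plan": [{"az":6},{"az":6},{"az":6},{"tx":0.0231,"ty":-0.031},{"tx":0.0231,"ty":-0.031},{"tx":0.0231,"ty":-0.031},{"tx":0.0231,"ty":-0.031},{"tx":0.0231,"ty":-0.031},{"tx":0.0231,"ty":-0.031},{"tx":0.0231,"ty":-0.031}]}}

```text
invalid input at $.plan[0]: expected keys claw, tx, ty, tz, ax, ay, az
```

>>> {"name": "arm_command", "arguments": {"plan": [{"tx":0.0231,"ty":-0.031},{"tx":0.0231,"ty":-0.031},{"tx":0.0231,"ty":-0.031},{"tx":0.0231,"ty":-0.031},{"tx":0.0231,"ty":-0.031},{"tx":0.0231,"ty":-0.031},{"tx":0.0231,"ty":-0.031},{"tx":0.0231,"ty":-0.031},{"tx":0.0231,"ty":-0.031},{"claw":0.5}]}}

```text
invalid input at $.plan[0]: expected keys claw, tx, ty, tz, ax, ay, az
```

```bash
cat >> h.py <<'E'
def st():
    o=r.get_obs(); M=R.from_rotvec(o['orientation']).as_matrix()
    print('t',round(float(o['clock']),2),'tcp',np.round(o['tcp_pos'],4),'yaw',round(np.degrees(np.arctan2(M[1,0],M[0,0])),2),'tilt',np.round(M[:2,2],4),'w',round(float(o['grip_width']),4),'gf',round(float(o['gripper_force']),1),'F',np.round(o['contact_force'],1),'j',np.round(o['joints'],2)); return o
def go(x,y,z,yaw):
    "turn first (az), then shift"
    o=r.get_obs(); M=R.from_rotvec(o['orientation']).as_matrix(); c=np.degrees(np.arctan2(M[1,0],M[0,0]))
    d=np.array([x,y,z])-o['tcp_pos']; a=np.radians(yaw); X=np.array([np.cos(a),np.sin(a),0]); Y=np.array([np.sin(a),-np.cos(a),0])
    print('az',round((c-yaw+180)%360-180,2),'tx ty tz',np.round([d@X,d@Y,-d[2]],4),'len',round(np.linalg.norm(d),3))
E
python3 - <<'E'
from h import *
st(); T=camT('wrist'); shot('wrist','w1.png')
for k in['caddy','rear_axle','caddy_handle','lid_tab','castor_l_wheel','castor_r_wheel']:
    print(k,[(np.round(w(d['location'],T),3).tolist(),round(d['confidence'],2)) for d in r.tip_of(k,'wrist')[:2]])
E
```

```text
t 0.7 tcp [ 0.2103 -0.6414  0.4047] yaw 18.15 tilt [ 0. -0.] w 0.0853 gf 0.0 F [ 0.6 -0.3  0.5] j [ 1.15  0.48  0.02  1.56 -0.01  1.11 -0.08]
caddy []
rear_axle []
caddy_handle []
lid_tab []
castor_l_wheel []
castor_r_wheel []
```

View pics/w1.png

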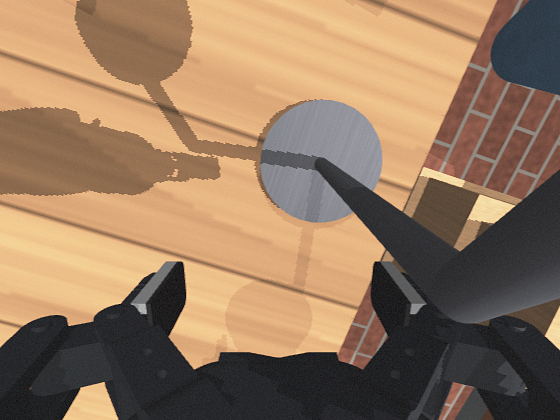

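The interface needs every key in each row. The wrist view shows a lamp pole (base at 320,160) close to the +y finger, so I'll move straight away from it along −ty before turning.

>>> {"name": "arm_command", "arguments": {"plan": [{"claw":0,"tx":0,"ty":-0.03,"tz":0,"ax":0,"ay":0,"az":0},{"claw":0,"tx":0,"ty":-0.03,"tz":0,"ax":0,"ay":0,"az":0},{"claw":0,"tx":0,"ty":-0.03,"tz":0,"ax":0,"ay":0,"az":0},{"claw":0,"tx":0.03,"ty":-0.02,"tz":0,"ax":0,"ay":0,"az":0},{"claw":0,"tx":0.03,"ty":-0.02,"tz":0,"ax":0,"ay":0,"az":6},{"claw":0,"tx":0.03,"ty":-0.02,"tz":0,"ax":0,"ay":0,"az":6},{"claw":0,"tx":0.03,"ty":-0.02,"tz":0,"ax":0,"ay":0,"az":6},{"claw":0,"tx":0.03,"ty":-0.02,"tz":0,"ax":0,"ay":0,"az":0},{"claw":0,"tx":0.03,"ty":-0.02,"tz":0,"ax":0,"ay":0,"az":0},{"claw":0,"tx":0.03,"ty":-0.02,"tz":0,"ax":0,"ay":0,"az":0}]}}

```text
clock: 1.88
tcp_pos: [0.3706, -0.3887, 0.4051]
orientation: [3.141, 0.004, 0.001]
contact_force: [-0.5, -0.1, 0.9]
grip_width: 0.0854
gripper_force: 0.0
```

>>> {"name": "arm_command", "arguments": {"plan": [{"claw":0.5,"tx":0.016,"ty":-0.033,"tz":0,"ax":0,"ay":0,"az":0},{"claw":0.5,"tx":0.016,"ty":-0.033,"tz":0,"ax":0,"ay":0,"az":0},{"claw":0.5,"tx":0.016,"ty":-0.033,"tz":0,"ax":0,"ay":0,"az":0},{"claw":0.5,"tx":0.016,"ty":-0.033,"tz":0,"ax":0,"ay":0,"az":0},{"claw":0.5,"tx":0.016,"ty":-0.033,"tz":0,"ax":0,"ay":0,"az":0},{"claw":0.5,"tx":0.016,"ty":-0.033,"tz":0,"ax":0,"ay":0,"az":0},{"claw":0.5,"tx":0.016,"ty":-0.033,"tz":0,"ax":0,"ay":0,"az":0},{"claw":0.5,"tx":0,"ty":0,"tz":0,"ax":0,"ay":0,"az":0},{"claw":0.5,"tx":0,"ty":0,"tz":0,"ax":0,"ay":0,"az":0},{"claw":0.5,"tx":0,"ty":0,"tz":0,"ax":0,"ay":0,"az":0}]}}

```text
clock: 2.72
tcp_pos: [0.4807, -0.1591, 0.4047]
orientation: [3.141, 0.004, -0.0]
contact_force: [-0.3, -0.9, -0.4]
grip_width: 0.0432
gripper_force: 0.0
```

Run:
```python
from h import *
st(); T=camT('wrist'); shot('wrist','w2.png')
for k in['caddy','rear_axle','caddy_handle','lid_tab','castor_l_wheel','castor_r_wheel']:
    print(k,[(np.round(w(d['location'],T),3).tolist(),round(d['confidence'],2)) for d in r.tip_of(k,'wrist')[:2]])
go(.45,.078,.30,-7)
```

```text
t 2.72 tcp [ 0.4807 -0.1591  0.4047] yaw 0.16 tilt [-0.0002 -0.0005] w 0.0432 gf 0.0 F [-0.3 -0.9 -0.4] j [ 0.4   0.21 -0.24  1.94  0.06  1.   -1.43]
caddy [([0.629, -0.149, 0.001], 0.74)]
rear_axle [([0.618, -0.221, 0.015], 0.8)]
caddy_handle [([0.612, -0.269, 0.14], 0.58), ([0.534, -0.135, 0.159], 0.58)]
lid_tab [([0.537, -0.136, 0.155], 0.63), ([0.379, -0.264, -0.003], 0.24)]
castor_l_wheel []
castor_r_wheel [([0.616, -0.268, 0.143], 0.32)]
az 7.06 tx ty tz [-0.0593 -0.232   0.1047] len 0.261
```

View pics/w2.png

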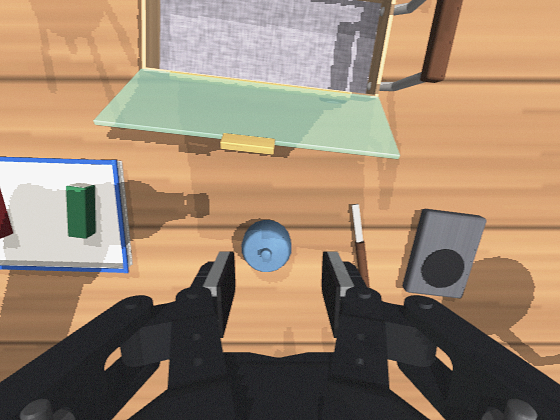

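The box is seen open, with its hinge edge running from (142,68) to (383,96) and the handle at (442,40). The green seal is at (80,210). Next I'll go above it.

>>> {"name": "arm_command", "arguments": {"plan": [{"claw":0.5,"tx":0,"ty":0,"tz":0,"ax":0,"ay":0,"az":7},{"claw":0.5,"tx":-0.0085,"ty":-0.033,"tz":0.014,"ax":0,"ay":0,"az":0},{"claw":0.5,"tx":-0.0085,"ty":-0.033,"tz":0.014,"ax":0,"ay":0,"az":0},{"claw":0.5,"tx":-0.0085,"ty":-0.033,"tz":0.014,"ax":0,"ay":0,"az":0},{"claw":0.5,"tx":-0.0085,"ty":-0.033,"tz":0.014,"ax":0,"ay":0,"az":0},{"claw":0.5,"tx":-0.0085,"ty":-0.033,"tz":0.014,"ax":0,"ay":0,"az":0},{"claw":0.5,"tx":-0.0085,"ty":-0.033,"tz":0.014,"ax":0,"ay":0,"az":0},{"claw":0.5,"tx":-0.0085,"ty":-0.033,"tz":0.014,"ax":0,"ay":0,"az":0},{"claw":0.5,"tx":0,"ty":0,"tz":0,"ax":0,"ay":0,"az":0},{"claw":0.5,"tx":0,"ty":0,"tz":0,"ax":0,"ay":0,"az":0}]}}

```text
clock: 3.9
tcp_pos: [0.4488, 0.0794, 0.3061]
orientation: [-3.136, 0.181, 0.002]
contact_force: [-0.0, -0.5, -0.3]
grip_width: 0.0429
gripper_force: 0.0
```

```bash
cat >> h.py <<'E'
def seals(f,n='wrist',z=.025,roi=None,sel='rgk'):
    "minAreaRect of seals' visible outline on plane z; long-axis angle deg"
    T=camT(n); im=shot(n,f); hsv=cv2.cvtColor(im,cv2.COLOR_RGB2HSV); H,S,V=[hsv[...,i].astype(int) for i in range(3)]
    M={'r':((H<8)|(H>170))&(S>120)&(V>40),'g':(H>45)&(H<90)&(S>90)&(V>25),'k':(V<75)&(S<120)}
    for k in sel:
        m=M[k].astype(np.uint8); 
        if roi: 
            q=np.zeros_like(m); x0,y0,x1,y1=roi; q[y0:y1,x0:x1]=m[y0:y1,x0:x1]; m=q
        cs,_=cv2.findContours(m,cv2.RETR_EXTERNAL,cv2.CHAIN_APPROX_NONE)
        for c in sorted(cs,key=cv2.contourArea)[::-1][:6]:
            if cv2.contourArea(c)<150: continue
            P=np.array([ray(n,u,v,z,T)[:2] for u,v in c[:,0]],np.float32)*1000
            (cx,cy),(a,b),g=cv2.minAreaRect(P)
            if max(a,b)>95 or max(a,b)<35: continue
            g=g if a>b else g+90
            print(k,np.round([cx,cy,max(a,b),min(a,b)],1),'ang',round((g+90)%180-90,1),'px',c[:,0].mean(0).round())
E
python3 - <<'E'
from h import *
st(); seals('w3.png')
E
```

```text
t 3.9 tcp [0.4488 0.0794 0.3061] yaw -6.61 tilt [-0.0015  0.0003] w 0.0429 gf 0.0 F [-0.  -0.5 -0.3] j [ 0.01  0.28 -0.37  2.14  0.14  0.75 -2.14]
r [448.3 182.1  62.7  28.1] ang 2.8 px [157. 221.]
g [450.1  77.1  60.7  20.7] ang -8.0 px [282. 205.]
k [444.7 233.8  63.1  32.8] ang 3.6 px [ 99. 231.]Traceback (most recent call last):
  File "<stdin>", line 2, in <module>
  File "h.py", line 36, in seals
    P=np.array([ray(n,u,v,z,T)[:2] for u,v in c[:,0]],np.float32)*1000
                ~~~^^^^^^^^^^^
  File "h.py", line 14, in ray
    m=r.camera_model(n); T=camT(n) if T is None else T
ValueError: time passes only in moves, steps and waits
```

View pics/w3.png

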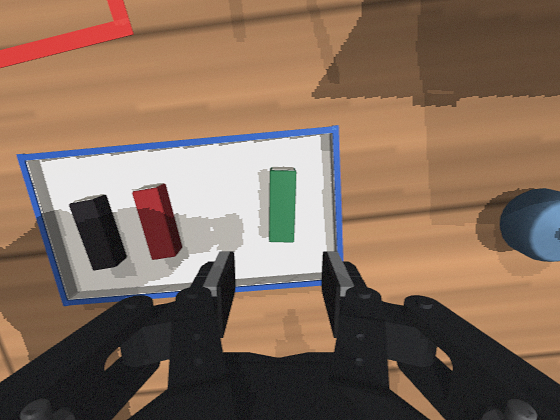

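Green is at (282,205), red at (157,221) and black at (99,231), all clear in the tray. Next: descend on green, grip and lift.

>>> {"name": "arm_command", "arguments": {"plan": [{"claw":0.5,"tx":0.001,"ty":0.002,"tz":0.02,"ax":0,"ay":0,"az":1},{"claw":0.5,"tx":0,"ty":0,"tz":0.025,"ax":0,"ay":0,"az":0},{"claw":0.5,"tx":0,"ty":0,"tz":0.025,"ax":0,"ay":0,"az":0},{"claw":0.5,"tx":0,"ty":0,"tz":0.025,"ax":0,"ay":0,"az":0},{"claw":0.5,"tx":0,"ty":0,"tz":0.02,"ax":0,"ay":0,"az":0},{"claw":0.5,"tx":0,"ty":0,"tz":0.011,"ax":0,"ay":0,"az":0},{"claw":0.5,"tx":0,"ty":0,"tz":0,"ax":0,"ay":0,"az":0},{"claw":1,"tx":0,"ty":0,"tz":0,"ax":0,"ay":0,"az":0},{"claw":1,"tx":0,"ty":0,"tz":0,"ax":0,"ay":0,"az":0},{"claw":1,"tx":0,"ty":0,"tz":0,"ax":0,"ay":0,"az":0}], "squeeze": 60}}

```text
clock: 4.78
tcp_pos: [0.4508, 0.0751, 0.1819]
orientation: [-3.134, 0.217, -0.004]
contact_force: [0.7, -0.6, -0.3]
grip_width: 0.0209
gripper_force: 58.7
```

>>> {"name": "arm_command", "arguments": {"plan": [{"claw":1,"tx":0,"ty":0,"tz":0,"ax":0,"ay":0,"az":0},{"claw":1,"tx":0,"ty":0,"tz":0,"ax":0,"ay":0,"az":0},{"claw":1,"tx":0,"ty":0,"tz":-0.03,"ax":0,"ay":0,"az":0},{"claw":1,"tx":0,"ty":0,"tz":-0.03,"ax":0,"ay":0,"az":0},{"claw":1,"tx":0,"ty":0,"tz":-0.03,"ax":0,"ay":0,"az":0},{"claw":1,"tx":0,"ty":0,"tz":-0.03,"ax":0,"ay":0,"az":0},{"claw":1,"tx":0,"ty":0,"tz":-0.03,"ax":0,"ay":0,"az":0},{"claw":1,"tx":0,"ty":0,"tz":-0.03,"ax":0,"ay":0,"az":0},{"claw":1,"tx":0,"ty":0,"tz":-0.03,"ax":0,"ay":0,"az":0},{"claw":1,"tx":0,"ty":0,"tz":0,"ax":0,"ay":0,"az":0}]}}

```text
clock: 5.62
tcp_pos: [0.4515, 0.0763, 0.3966]
orientation: [-3.132, 0.215, -0.016]
contact_force: [0.8, 1.0, -0.2]
grip_width: 0.0203
gripper_force: 58.9
```

```bash
cat > fix.py <<'E'
s=open('h.py').read()
s=s.replace("from bench import r\n","from bench import r\n_c={}\ndef cm(n):\n    if n not in _c: _c[n]=r.camera_model(n)\n    return _c[n]\n",1)
s=s.replace("m=r.camera_model(n)","m=cm(n)")
open('h.py','w').write(s)
E
sed -i 's/_c\[n\]=r.camera_model/_c[n]=r.camera_model/' h.py; python3 fix.py
python3 - <<'E'
from h import *
st()
# caddy centre & heading from wrist image 2 (pose then)
M=R.from_rotvec([3.141,.004,0]).as_matrix(); T=np.eye(4);T[:3,:3]=M;T[:3,3]=[.4807,-.1591,.4047];T=T@np.array(cm('wrist')['tool_from_camera'])
a=ray('wrist',140,70,.075,T);b=ray('wrist',383,97,.075,T);print(a,b,np.linalg.norm(a-b),np.degrees(np.arctan2(*(a-b)[[1,0]])))
E
```

```text
t 5.62 tcp [0.4515 0.0763 0.3966] yaw -7.86 tilt [0.0102 0.0016] w 0.0203 gf 58.9 F [ 0.8  1.  -0.2] j [ 0.06  0.15 -0.4   2.04  0.07  0.95 -2.08]
[ 0.5944216 -0.0361375  0.075    ] [ 0.57252306 -0.25252602  0.075     ] 0.21749376449388194 84.22133474749167
```

>>> {"name": "arm_command", "arguments": {"plan": [{"claw":1,"tx":0,"ty":0,"tz":0,"ax":0,"ay":0,"az":-2},{"claw":1,"tx":0.0288,"ty":0.0207,"tz":0,"ax":0,"ay":0,"az":0},{"claw":1,"tx":0.0288,"ty":0.0207,"tz":0,"ax":0,"ay":0,"az":0},{"claw":1,"tx":0.0288,"ty":0.0207,"tz":0,"ax":0,"ay":0,"az":0},{"claw":1,"tx":0.0288,"ty":0.0207,"tz":0,"ax":0,"ay":0,"az":0},{"claw":1,"tx":0.0288,"ty":0.0207,"tz":0,"ax":0,"ay":0,"az":0},{"claw":1,"tx":0.0288,"ty":0.0207,"tz":0,"ax":0,"ay":0,"az":0},{"claw":1,"tx":0.0288,"ty":0.0207,"tz":0,"ax":0,"ay":0,"az":0},{"claw":1,"tx":0,"ty":0,"tz":0,"ax":0,"ay":0,"az":0},{"claw":1,"tx":0,"ty":0,"tz":0,"ax":0,"ay":0,"az":0}]}}

```text
clock: 6.45
tcp_pos: [0.6364, -0.0909, 0.3896]
orientation: [3.137, -0.165, -0.001]
contact_force: [-0.6, 0.4, -1.1]
grip_width: 0.0208
gripper_force: 58.9
```

Run:
```python
from h import *
st(); shot('wrist','w4.png'); go(.637,-.0886,.221,-6)
```

```text
t 6.45 tcp [ 0.6364 -0.0909  0.3896] yaw -6.03 tilt [-0.0009 -0.0001] w 0.0208 gf 58.9 F [-0.6  0.4 -1.1] j [ 0.24  0.45 -0.26  1.64  0.13  1.07 -1.74]
az 0.1 tx ty tz [ 0.0013 -0.0007  0.1689] len 0.169
```

View pics/w4.png

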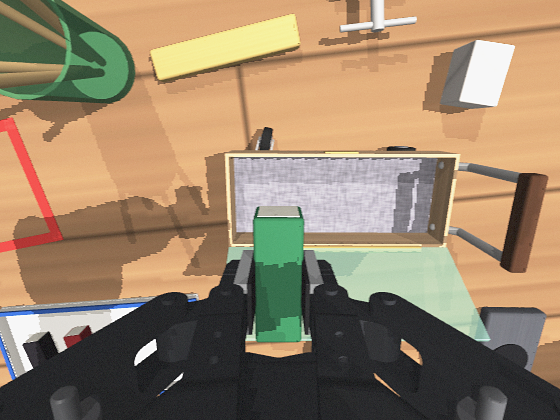

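Picture: the box rim is at (225,153), (460,155), (448,247) and (230,247), with the green seal held at (278,270). The right castor shows at (265,138). I'll refine the caddy pose from these corners.

Run:
```python
from h import *
T=camT('wrist')
P=[ray('wrist',u,v,.074,T)[:2] for u,v in[(226,154),(459,155),(447,246),(230,246)]]
print(np.round(P,4),np.mean(P,0)); d=P[0]-P[1]+P[3]-P[2];print(np.degrees(np.arctan2(d[1],d[0])),[np.linalg.norm(P[i]-P[i-1]) for i in range(4)])
```

```text
[[ 0.6821 -0.0456]
 [ 0.6596 -0.2542]
 [ 0.5722 -0.2472]
 [ 0.5938 -0.0364]] [ 0.62692613 -0.14584709]
83.99912542198543 [np.float64(0.08874159040718188), np.float64(0.20986511486660148), np.float64(0.0877631306625796), np.float64(0.2119468666041918)]
```

>>> {"name": "arm_command", "arguments": {"plan": [{"claw":1,"tx":0,"ty":-0.004,"tz":0.03,"ax":0,"ay":0,"az":0},{"claw":1,"tx":0,"ty":0,"tz":0.03,"ax":0,"ay":0,"az":0},{"claw":1,"tx":0,"ty":0,"tz":0.03,"ax":0,"ay":0,"az":0},{"claw":1,"tx":0,"ty":0,"tz":0.03,"ax":0,"ay":0,"az":0},{"claw":1,"tx":0,"ty":0,"tz":0.025,"ax":0,"ay":0,"az":0},{"claw":1,"tx":0,"ty":0,"tz":0.015,"ax":0,"ay":0,"az":0},{"claw":1,"tx":0,"ty":0,"tz":0.008,"ax":0,"ay":0,"az":0},{"claw":1,"tx":0,"ty":0,"tz":0,"ax":0,"ay":0,"az":0},{"claw":1,"tx":0,"ty":0,"tz":0,"ax":0,"ay":0,"az":0},{"claw":0.5,"tx":0,"ty":0,"tz":0,"ax":0,"ay":0,"az":0}]}}

```text
clock: 7.33
tcp_pos: [0.6368, -0.0846, 0.2244]
orientation: [-3.137, 0.16, -0.004]
contact_force: [-0.1, -0.1, 0.9]
grip_width: 0.0317
gripper_force: 0.0
```

>>> {"name": "arm_command", "arguments": {"plan": [{"claw":0.5,"tx":0,"ty":0,"tz":0,"ax":0,"ay":0,"az":0},{"claw":0.5,"tx":0,"ty":0,"tz":0,"ax":0,"ay":0,"az":0},{"claw":0.5,"tx":0,"ty":0,"tz":0,"ax":0,"ay":0,"az":0},{"claw":0.5,"tx":0,"ty":0,"tz":-0.015,"ax":0,"ay":0,"az":0},{"claw":0.5,"tx":0,"ty":0,"tz":-0.03,"ax":0,"ay":0,"az":0},{"claw":0.5,"tx":0,"ty":0,"tz":-0.03,"ax":0,"ay":0,"az":0},{"claw":0.5,"tx":0,"ty":0,"tz":-0.03,"ax":0,"ay":0,"az":0},{"claw":0.5,"tx":0,"ty":0,"tz":-0.03,"ax":0,"ay":0,"az":0},{"claw":0.5,"tx":0,"ty":0,"tz":-0.03,"ax":0,"ay":0,"az":0},{"claw":0.5,"tx":0,"ty":0,"tz":0,"ax":0,"ay":0,"az":0}]}}

```text
clock: 8.17
tcp_pos: [0.638, -0.085, 0.3952]
orientation: [3.137, -0.161, 0.018]
contact_force: [1.3, -0.7, 1.1]
grip_width: 0.0426
gripper_force: 0.0
```

Run:
```python
from h import *
st(); seals('w5.png',z=.062,sel='g'); go(.447,.187,.30,4)
seals('t5.png',n='top',roi=(190,237,285,284))
```

```text
t 8.17 tcp [ 0.638  -0.085   0.3952] yaw -5.87 tilt [ 0.0114 -0.0008] w 0.0426 gf 0.0 F [ 1.3 -0.7  1.1] j [ 0.23  0.45 -0.27  1.63  0.13  1.07 -1.75]
g [763.4  76.4  89.   77.9] ang -37.8 px [86. 64.]
g [636.2 -83.1  60.3  20.8] ang -5.4 px [278. 200.]
az -9.87 tx ty tz [-0.1708 -0.2847  0.0922] len 0.345
k [443.3 239.3  60.7  23.3] ang 3.6 px [206. 261.]
```

>>> {"name": "arm_command", "arguments": {"plan": [{"claw":0.5,"tx":0,"ty":0,"tz":0,"ax":0,"ay":0,"az":-5},{"claw":0.5,"tx":0,"ty":0,"tz":0,"ax":0,"ay":0,"az":-5},{"claw":0.5,"tx":-0.02,"ty":-0.034,"tz":0,"ax":0,"ay":0,"az":0},{"claw":0.5,"tx":-0.02,"ty":-0.034,"tz":0,"ax":0,"ay":0,"az":0},{"claw":0.5,"tx":-0.02,"ty":-0.034,"tz":0,"ax":0,"ay":0,"az":0},{"claw":0.5,"tx":-0.02,"ty":-0.034,"tz":0,"ax":0,"ay":0,"az":0},{"claw":0.5,"tx":-0.02,"ty":-0.034,"tz":0,"ax":0,"ay":0,"az":0},{"claw":0.5,"tx":-0.02,"ty":-0.034,"tz":0,"ax":0,"ay":0,"az":0},{"claw":0.5,"tx":-0.02,"ty":-0.034,"tz":0,"ax":0,"ay":0,"az":0},{"claw":0.5,"tx":-0.02,"ty":-0.034,"tz":0,"ax":0,"ay":0,"az":0}]}}

```text
clock: 9.1
tcp_pos: [0.4552, 0.1755, 0.3865]
orientation: [3.139, 0.113, -0.003]
contact_force: [0.5, 1.3, 0.7]
grip_width: 0.0425
gripper_force: 0.0
```

>>> {"name": "arm_command", "arguments": {"plan": [{"claw":0.5,"tx":-0.011,"ty":-0.012,"tz":0.03,"ax":0,"ay":0,"az":0},{"claw":0.5,"tx":0,"ty":0,"tz":0.03,"ax":0,"ay":0,"az":0},{"claw":0.5,"tx":0,"ty":0,"tz":0.03,"ax":0,"ay":0,"az":0},{"claw":0.5,"tx":0,"ty":0,"tz":0,"ax":0,"ay":0,"az":0},{"claw":0.5,"tx":0,"ty":0,"tz":0,"ax":0,"ay":0,"az":0},{"claw":0.5,"tx":0,"ty":0,"tz":0,"ax":0,"ay":0,"az":0},{"claw":0.5,"tx":0,"ty":0,"tz":0,"ax":0,"ay":0,"az":0},{"claw":0.5,"tx":0,"ty":0,"tz":0,"ax":0,"ay":0,"az":0},{"claw":0.5,"tx":0,"ty":0,"tz":0,"ax":0,"ay":0,"az":0},{"claw":0.5,"tx":0,"ty":0,"tz":0,"ax":0,"ay":0,"az":0}]}}

```text
clock: 9.93
tcp_pos: [0.4455, 0.1858, 0.2985]
orientation: [-3.139, -0.113, -0.002]
contact_force: [0.7, 0.6, -0.2]
grip_width: 0.043
gripper_force: 0.0
```

Run:
```python
from h import *
st(); seals('w6.png',sel='rk')
```

```text
t 9.93 tcp [0.4455 0.1858 0.2985] yaw 4.13 tilt [0.0015 0.0005] w 0.043 gf 0.0 F [ 0.7  0.6 -0.2] j [-0.14  0.34 -0.45  2.08  0.21  0.76 -2.22]
r [447.4 186.4  60.8  20.8] ang 2.8 px [279. 208.]
k [445.  238.7  63.3  24. ] ang 3.5 px [214. 207.]
```

>>> {"name": "arm_command", "arguments": {"plan": [{"claw":0.53,"tx":0.002,"ty":-0.0005,"tz":0.02,"ax":0,"ay":0,"az":1},{"claw":0.53,"tx":0,"ty":0,"tz":0.025,"ax":0,"ay":0,"az":0},{"claw":0.53,"tx":0,"ty":0,"tz":0.025,"ax":0,"ay":0,"az":0},{"claw":0.53,"tx":0,"ty":0,"tz":0.025,"ax":0,"ay":0,"az":0},{"claw":0.53,"tx":0,"ty":0,"tz":0.015,"ax":0,"ay":0,"az":0},{"claw":0.53,"tx":0,"ty":0,"tz":0.008,"ax":0,"ay":0,"az":0},{"claw":0.53,"tx":0,"ty":0,"tz":0,"ax":0,"ay":0,"az":0},{"claw":1,"tx":0,"ty":0,"tz":0,"ax":0,"ay":0,"az":0},{"claw":1,"tx":0,"ty":0,"tz":0,"ax":0,"ay":0,"az":0},{"claw":1,"tx":0,"ty":0,"tz":0,"ax":0,"ay":0,"az":0}], "squeeze": 60}}

```text
clock: 10.82
tcp_pos: [0.4477, 0.1867, 0.1809]
orientation: [-3.14, -0.086, -0.003]
contact_force: [-0.4, 0.4, 0.1]
grip_width: 0.0204
gripper_force: 59.1
```

>>> {"name": "arm_command", "arguments": {"plan": [{"claw":1,"tx":0,"ty":0,"tz":0,"ax":0,"ay":0,"az":0},{"claw":1,"tx":0,"ty":0,"tz":0,"ax":0,"ay":0,"az":0},{"claw":1,"tx":0,"ty":0,"tz":-0.03,"ax":0,"ay":0,"az":0},{"claw":1,"tx":0,"ty":0,"tz":-0.03,"ax":0,"ay":0,"az":0},{"claw":1,"tx":0,"ty":0,"tz":-0.03,"ax":0,"ay":0,"az":0},{"claw":1,"tx":0,"ty":0,"tz":-0.03,"ax":0,"ay":0,"az":0},{"claw":1,"tx":0,"ty":0,"tz":-0.03,"ax":0,"ay":0,"az":0},{"claw":1,"tx":0,"ty":0,"tz":-0.03,"ax":0,"ay":0,"az":0},{"claw":1,"tx":0,"ty":0,"tz":-0.03,"ax":0,"ay":0,"az":0},{"claw":1,"tx":0,"ty":0,"tz":0,"ax":0,"ay":0,"az":0}]}}

```text
clock: 11.65
tcp_pos: [0.4483, 0.1875, 0.3957]
orientation: [-3.137, -0.086, -0.015]
contact_force: [0.8, 0.4, 0.7]
grip_width: 0.0209
gripper_force: 59.2
```

Run:
```python
from h import *
st(); go(.6305,-.141,.395,-6)
```

```text
t 11.65 tcp [0.4483 0.1875 0.3957] yaw 3.14 tilt [0.0095 0.0037] w 0.0209 gf 59.2 F [0.8 0.4 0.7] j [-0.09  0.21 -0.49  1.98  0.12  0.97 -2.16]
az 9.14 tx ty tz [0.2155 0.3076 0.0007] len 0.376
```

>>> {"name": "arm_command", "arguments": {"plan": [{"claw":1,"tx":0,"ty":0,"tz":0,"ax":0,"ay":0,"az":4.6},{"claw":1,"tx":0,"ty":0,"tz":0,"ax":0,"ay":0,"az":4.6},{"claw":1,"tx":0.0216,"ty":0.0308,"tz":0,"ax":0,"ay":0,"az":0},{"claw":1,"tx":0.0216,"ty":0.0308,"tz":0,"ax":0,"ay":0,"az":0},{"claw":1,"tx":0.0216,"ty":0.0308,"tz":0,"ax":0,"ay":0,"az":0},{"claw":1,"tx":0.0216,"ty":0.0308,"tz":0,"ax":0,"ay":0,"az":0},{"claw":1,"tx":0.0216,"ty":0.0308,"tz":0,"ax":0,"ay":0,"az":0},{"claw":1,"tx":0.0216,"ty":0.0308,"tz":0,"ax":0,"ay":0,"az":0},{"claw":1,"tx":0.0216,"ty":0.0308,"tz":0,"ax":0,"ay":0,"az":0},{"claw":1,"tx":0.0216,"ty":0.0308,"tz":0,"ax":0,"ay":0,"az":0}]}}

```text
clock: 12.48
tcp_pos: [0.5933, -0.0787, 0.3895]
orientation: [3.137, -0.166, -0.0]
contact_force: [1.1, 0.6, -0.6]
grip_width: 0.0206
gripper_force: 59.2
```

>>> {"name": "arm_command", "arguments": {"plan": [{"claw":1,"tx":0.0216,"ty":0.0308,"tz":0,"ax":0,"ay":0,"az":0},{"claw":1,"tx":0.0216,"ty":0.0308,"tz":0,"ax":0,"ay":0,"az":0},{"claw":1,"tx":0,"ty":0,"tz":0,"ax":0,"ay":0,"az":0},{"claw":1,"tx":0,"ty":0,"tz":0.03,"ax":0,"ay":0,"az":0},{"claw":1,"tx":0,"ty":0,"tz":0.03,"ax":0,"ay":0,"az":0},{"claw":1,"tx":0,"ty":0,"tz":0.03,"ax":0,"ay":0,"az":0},{"claw":1,"tx":0,"ty":0,"tz":0.03,"ax":0,"ay":0,"az":0},{"claw":1,"tx":0,"ty":0,"tz":0.01,"ax":0,"ay":0,"az":0},{"claw":1,"tx":0,"ty":0,"tz":0,"ax":0,"ay":0,"az":0},{"claw":1,"tx":0,"ty":0,"tz":0,"ax":0,"ay":0,"az":0}]}}

```text
clock: 13.32
tcp_pos: [0.6297, -0.1425, 0.2602]
orientation: [-3.137, 0.166, 0.0]
contact_force: [0.4, 0.5, -0.7]
grip_width: 0.021
gripper_force: 59.2
```

Run:
```python
from h import *
st(); go(.6305,-.141,.221,-6)
```

```text
t 13.32 tcp [ 0.6297 -0.1425  0.2602] yaw -6.04 tilt [-0.      0.0001] w 0.021 gf 59.2 F [ 0.4  0.5 -0.7] j [ 0.3   0.6  -0.24  1.73  0.18  0.84 -1.7 ]
az -0.04 tx ty tz [ 0.0007 -0.0016  0.0392] len 0.039
```

>>> {"name": "arm_command", "arguments": {"plan": [{"claw":1,"tx":0,"ty":-0.001,"tz":0.02,"ax":0,"ay":0,"az":0},{"claw":1,"tx":0,"ty":0,"tz":0.013,"ax":0,"ay":0,"az":0},{"claw":1,"tx":0,"ty":0,"tz":0.005,"ax":0,"ay":0,"az":0},{"claw":1,"tx":0,"ty":0,"tz":0,"ax":0,"ay":0,"az":0},{"claw":1,"tx":0,"ty":0,"tz":0,"ax":0,"ay":0,"az":0},{"claw":0.5,"tx":0,"ty":0,"tz":0,"ax":0,"ay":0,"az":0},{"claw":0.5,"tx":0,"ty":0,"tz":0,"ax":0,"ay":0,"az":0},{"claw":0.5,"tx":0,"ty":0,"tz":0,"ax":0,"ay":0,"az":0},{"claw":0.5,"tx":0,"ty":0,"tz":0,"ax":0,"ay":0,"az":0},{"claw":0.5,"tx":0,"ty":0,"tz":-0.015,"ax":0,"ay":0,"az":0}]}}

```text
clock: 14.15
tcp_pos: [0.6284, -0.1415, 0.2346]
orientation: [-3.137, 0.166, 0.007]
contact_force: [-1.1, 0.8, -0.9]
grip_width: 0.0429
gripper_force: 0.0
```

>>> {"name": "arm_command", "arguments": {"plan": [{"claw":0.5,"tx":0,"ty":0,"tz":-0.03,"ax":0,"ay":0,"az":0},{"claw":0.5,"tx":0,"ty":0,"tz":-0.03,"ax":0,"ay":0,"az":0},{"claw":0.5,"tx":0,"ty":0,"tz":-0.03,"ax":0,"ay":0,"az":0},{"claw":0.5,"tx":0,"ty":0,"tz":-0.03,"ax":0,"ay":0,"az":0},{"claw":0.5,"tx":0,"ty":0,"tz":-0.03,"ax":0,"ay":0,"az":0},{"claw":0.5,"tx":0,"ty":0,"tz":0,"ax":0,"ay":0,"az":-4.8},{"claw":0.5,"tx":0,"ty":0,"tz":0,"ax":0,"ay":0,"az":-4.8},{"claw":0.5,"tx":0,"ty":0,"tz":0,"ax":0,"ay":0,"az":0},{"claw":0.5,"tx":0,"ty":0,"tz":0,"ax":0,"ay":0,"az":0},{"claw":0.5,"tx":0,"ty":0,"tz":0,"ax":0,"ay":0,"az":0}]}}

```text
clock: 14.98
tcp_pos: [0.6294, -0.1417, 0.3863]
orientation: [-3.14, -0.093, 0.001]
contact_force: [-1.0, -0.6, 0.5]
grip_width: 0.0426
gripper_force: 0.0
```

Run:
```python
from h import *
st(); seals('w7.png',z=.062,sel='gr'); go(.445,.2385,.30,3.5)
seals('t7.png',n='top',roi=(190,237,285,284),sel='k')
```

```text
t 14.98 tcp [ 0.6294 -0.1417  0.3863] yaw 3.41 tilt [-0.0008  0.0001] w 0.0426 gf 0.0 F [-1.  -0.6  0.5] j [ 0.34  0.46 -0.29  1.63  0.15  1.07 -1.51]
g [761.9  61.9  83.1  43.4] ang -86.6 px [50. 25.]
g [636.6 -84.8  62.2  23.1] ang -5.6 px [220. 185.]
r [ 629.9 -140.4   61.    21. ] ang -4.6 px [278. 196.]
az -0.06 tx ty tz [-0.1609 -0.3907  0.0863] len 0.431
k [443.3 239.8  60.   22.3] ang 3.6 px [206. 261.]
```

>>> {"name": "arm_command", "arguments": {"plan": [{"claw":0.5,"tx":-0.0147,"ty":-0.0355,"tz":0,"ax":0,"ay":0,"az":0},{"claw":0.5,"tx":-0.0147,"ty":-0.0355,"tz":0,"ax":0,"ay":0,"az":0},{"claw":0.5,"tx":-0.0147,"ty":-0.0355,"tz":0,"ax":0,"ay":0,"az":0},{"claw":0.5,"tx":-0.0147,"ty":-0.0355,"tz":0,"ax":0,"ay":0,"az":0},{"claw":0.5,"tx":-0.0147,"ty":-0.0355,"tz":0,"ax":0,"ay":0,"az":0},{"claw":0.5,"tx":-0.0147,"ty":-0.0355,"tz":0,"ax":0,"ay":0,"az":0},{"claw":0.5,"tx":-0.0147,"ty":-0.0355,"tz":0,"ax":0,"ay":0,"az":0},{"claw":0.5,"tx":-0.0147,"ty":-0.0355,"tz":0,"ax":0,"ay":0,"az":0},{"claw":0.5,"tx":-0.0147,"ty":-0.0355,"tz":0,"ax":0,"ay":0,"az":0},{"claw":0.5,"tx":-0.0147,"ty":-0.0355,"tz":0,"ax":0,"ay":0,"az":0}]}}

```text
clock: 15.92
tcp_pos: [0.4597, 0.205, 0.3867]
orientation: [3.14, 0.095, 0.0]
contact_force: [1.0, 0.2, 1.0]
grip_width: 0.0428
gripper_force: 0.0
```

>>> {"name": "arm_command", "arguments": {"plan": [{"claw":0.5,"tx":-0.0147,"ty":-0.0355,"tz":0,"ax":0,"ay":0,"az":0},{"claw":0.5,"tx":0,"ty":0,"tz":0.029,"ax":0,"ay":0,"az":0},{"claw":0.5,"tx":0,"ty":0,"tz":0.029,"ax":0,"ay":0,"az":0},{"claw":0.5,"tx":0,"ty":0,"tz":0.029,"ax":0,"ay":0,"az":0},{"claw":0.5,"tx":0,"ty":0,"tz":0,"ax":0,"ay":0,"az":0},{"claw":0.5,"tx":0,"ty":0,"tz":0,"ax":0,"ay":0,"az":0},{"claw":0.5,"tx":0,"ty":0,"tz":0,"ax":0,"ay":0,"az":0},{"claw":0.5,"tx":0,"ty":0,"tz":0,"ax":0,"ay":0,"az":0},{"claw":0.5,"tx":0,"ty":0,"tz":0,"ax":0,"ay":0,"az":0},{"claw":0.5,"tx":0,"ty":0,"tz":0,"ax":0,"ay":0,"az":0}]}}

```text
clock: 16.75
tcp_pos: [0.4444, 0.2383, 0.301]
orientation: [-3.139, -0.096, -0.004]
contact_force: [0.0, -0.8, 0.1]
grip_width: 0.0428
gripper_force: 0.0
```

Run:
```python
from h import *
st(); seals('w8.png',sel='k')
```

```text
t 16.75 tcp [0.4444 0.2383 0.301 ] yaw 3.52 tilt [0.0022 0.001 ] w 0.0428 gf 0.0 F [ 0.  -0.8  0.1] j [-0.22  0.37 -0.47  2.03  0.24  0.79 -2.34]
k [444.7 240.8  62.4  20.9] ang 3.2 px [277. 210.]
```

>>> {"name": "arm_command", "arguments": {"plan": [{"claw":0.5,"tx":0,"ty":-0.0015,"tz":0.025,"ax":0,"ay":0,"az":0},{"claw":0.5,"tx":0,"ty":0,"tz":0.025,"ax":0,"ay":0,"az":0},{"claw":0.5,"tx":0,"ty":0,"tz":0.025,"ax":0,"ay":0,"az":0},{"claw":0.5,"tx":0,"ty":0,"tz":0.025,"ax":0,"ay":0,"az":0},{"claw":0.5,"tx":0,"ty":0,"tz":0.013,"ax":0,"ay":0,"az":0},{"claw":0.5,"tx":0,"ty":0,"tz":0.007,"ax":0,"ay":0,"az":0},{"claw":0.5,"tx":0,"ty":0,"tz":0,"ax":0,"ay":0,"az":0},{"claw":1,"tx":0,"ty":0,"tz":0,"ax":0,"ay":0,"az":0},{"claw":1,"tx":0,"ty":0,"tz":0,"ax":0,"ay":0,"az":0},{"claw":1,"tx":0,"ty":0,"tz":0,"ax":0,"ay":0,"az":0}], "squeeze": 60}}

```text
clock: 17.63
tcp_pos: [0.4444, 0.24, 0.181]
orientation: [-3.139, -0.097, -0.003]
contact_force: [0.7, 0.3, -1.0]
grip_width: 0.0205
gripper_force: 58.8
```

>>> {"name": "arm_command", "arguments": {"plan": [{"claw":1,"tx":0,"ty":0,"tz":0,"ax":0,"ay":0,"az":0},{"claw":1,"tx":0,"ty":0,"tz":0,"ax":0,"ay":0,"az":0},{"claw":1,"tx":0,"ty":0,"tz":-0.03,"ax":0,"ay":0,"az":0},{"claw":1,"tx":0,"ty":0,"tz":-0.03,"ax":0,"ay":0,"az":0},{"claw":1,"tx":0,"ty":0,"tz":-0.03,"ax":0,"ay":0,"az":0},{"claw":1,"tx":0,"ty":0,"tz":-0.03,"ax":0,"ay":0,"az":0},{"claw":1,"tx":0,"ty":0,"tz":-0.03,"ax":0,"ay":0,"az":0},{"claw":1,"tx":0,"ty":0,"tz":-0.03,"ax":0,"ay":0,"az":0},{"claw":1,"tx":0,"ty":0,"tz":-0.03,"ax":0,"ay":0,"az":0},{"claw":1,"tx":0,"ty":0,"tz":0,"ax":0,"ay":0,"az":0}]}}

```text
clock: 18.47
tcp_pos: [0.4449, 0.2408, 0.3959]
orientation: [-3.136, -0.097, -0.015]
contact_force: [1.1, 0.5, -0.8]
grip_width: 0.0204
gripper_force: 58.9
```

Run:
```python
from h import *
st(); go(.6248,-.196,.39,-6)
```

```text
t 18.47 tcp [0.4449 0.2408 0.3959] yaw 3.54 tilt [0.0093 0.0046] w 0.0204 gf 58.9 F [ 1.1  0.5 -0.8] j [-0.17  0.25 -0.52  1.94  0.15  0.98 -2.27]
az 9.54 tx ty tz [0.2245 0.4156 0.0059] len 0.472
```

>>> {"name": "arm_command", "arguments": {"plan": [{"claw":1,"tx":0,"ty":0,"tz":0,"ax":0,"ay":0,"az":4.8},{"claw":1,"tx":0,"ty":0,"tz":0,"ax":0,"ay":0,"az":4.8},{"claw":1,"tx":0.0187,"ty":0.0346,"tz":0,"ax":0,"ay":0,"az":0},{"claw":1,"tx":0.0187,"ty":0.0346,"tz":0,"ax":0,"ay":0,"az":0},{"claw":1,"tx":0.0187,"ty":0.0346,"tz":0,"ax":0,"ay":0,"az":0},{"claw":1,"tx":0.0187,"ty":0.0346,"tz":0,"ax":0,"ay":0,"az":0},{"claw":1,"tx":0.0187,"ty":0.0346,"tz":0,"ax":0,"ay":0,"az":0},{"claw":1,"tx":0.0187,"ty":0.0346,"tz":0,"ax":0,"ay":0,"az":0},{"claw":1,"tx":0.0187,"ty":0.0346,"tz":0,"ax":0,"ay":0,"az":0},{"claw":1,"tx":0.0187,"ty":0.0346,"tz":0,"ax":0,"ay":0,"az":0}]}}

```text
clock: 19.3
tcp_pos: [0.5636, -0.0534, 0.3898]
orientation: [3.137, -0.166, 0.0]
contact_force: [0.1, 0.1, -0.6]
grip_width: 0.0205
gripper_force: 59.0
```

>>> {"name": "arm_command", "arguments": {"plan": [{"claw":1,"tx":0.0187,"ty":0.0346,"tz":0,"ax":0,"ay":0,"az":0},{"claw":1,"tx":0.0187,"ty":0.0346,"tz":0,"ax":0,"ay":0,"az":0},{"claw":1,"tx":0.0187,"ty":0.0346,"tz":0,"ax":0,"ay":0,"az":0},{"claw":1,"tx":0.0187,"ty":0.0346,"tz":0,"ax":0,"ay":0,"az":0},{"claw":1,"tx":0,"ty":0,"tz":0.03,"ax":0,"ay":0,"az":0},{"claw":1,"tx":0,"ty":0,"tz":0.03,"ax":0,"ay":0,"az":0},{"claw":1,"tx":0,"ty":0,"tz":0.03,"ax":0,"ay":0,"az":0},{"claw":1,"tx":0,"ty":0,"tz":0.03,"ax":0,"ay":0,"az":0},{"claw":1,"tx":0,"ty":0,"tz":0.005,"ax":0,"ay":0,"az":0},{"claw":1,"tx":0,"ty":0,"tz":0,"ax":0,"ay":0,"az":0}]}}

```text
clock: 20.13
tcp_pos: [0.6222, -0.1967, 0.2625]
orientation: [-3.136, 0.166, 0.008]
contact_force: [-0.3, -0.4, -0.8]
grip_width: 0.0207
gripper_force: 59.0
```

Run:
```python
from h import *
st(); go(.6248,-.195,.221,-6)
```

```text
t 20.13 tcp [ 0.6222 -0.1967  0.2625] yaw -6.04 tilt [-0.0048  0.0012] w 0.0207 gf 59.0 F [-0.3 -0.4 -0.8] j [ 0.37  0.6  -0.23  1.71  0.17  0.85 -1.6 ]
az -0.04 tx ty tz [ 0.0024 -0.002   0.0415] len 0.042
```

>>> {"name": "arm_command", "arguments": {"plan": [{"claw":1,"tx":0.0024,"ty":-0.002,"tz":0.02,"ax":0,"ay":0,"az":0},{"claw":1,"tx":0,"ty":0,"tz":0.015,"ax":0,"ay":0,"az":0},{"claw":1,"tx":0,"ty":0,"tz":0.006,"ax":0,"ay":0,"az":0},{"claw":1,"tx":0,"ty":0,"tz":0,"ax":0,"ay":0,"az":0},{"claw":1,"tx":0,"ty":0,"tz":0,"ax":0,"ay":0,"az":0},{"claw":0.5,"tx":0,"ty":0,"tz":0,"ax":0,"ay":0,"az":0},{"claw":0.5,"tx":0,"ty":0,"tz":0,"ax":0,"ay":0,"az":0},{"claw":0.5,"tx":0,"ty":0,"tz":0,"ax":0,"ay":0,"az":0},{"claw":0.5,"tx":0,"ty":0,"tz":0,"ax":0,"ay":0,"az":0},{"claw":0.5,"tx":0,"ty":0,"tz":-0.015,"ax":0,"ay":0,"az":0}]}}

```text
clock: 20.97
tcp_pos: [0.6247, -0.1949, 0.2366]
orientation: [-3.136, 0.166, 0.007]
contact_force: [-0.2, 0.3, 0.8]
grip_width: 0.0428
gripper_force: 0.0
```

>>> {"name": "arm_command", "arguments": {"plan": [{"claw":0.5,"tx":0,"ty":0,"tz":-0.03,"ax":0,"ay":0,"az":0},{"claw":0.5,"tx":0,"ty":0,"tz":-0.03,"ax":0,"ay":0,"az":0},{"claw":0.5,"tx":0,"ty":0,"tz":-0.03,"ax":0,"ay":0,"az":0},{"claw":0.5,"tx":0,"ty":0,"tz":-0.03,"ax":0,"ay":0,"az":0},{"claw":0.5,"tx":0,"ty":0,"tz":-0.03,"ax":0,"ay":0,"az":0},{"claw":1,"tx":-0.032,"ty":-0.009,"tz":0,"ax":0,"ay":0,"az":0},{"claw":1,"tx":-0.032,"ty":-0.009,"tz":0,"ax":0,"ay":0,"az":0},{"claw":1,"tx":-0.032,"ty":-0.009,"tz":0,"ax":0,"ay":0,"az":0},{"claw":1,"tx":-0.032,"ty":-0.009,"tz":0,"ax":0,"ay":0,"az":0},{"claw":1,"tx":0,"ty":0,"tz":0,"ax":0,"ay":0,"az":0}]}}

```text
clock: 21.8
tcp_pos: [0.4971, -0.1438, 0.3881]
orientation: [3.137, -0.164, -0.009]
contact_force: [0.2, 0.0, -1.1]
grip_width: -0.0002
gripper_force: 0.0
```

Run:
```python
from h import *
st(); shot('wrist','w9.png'); go(.49,-.143,.298,-6)
```

```text
t 21.8 tcp [ 0.4971 -0.1438  0.3881] yaw -5.97 tilt [-0.0055  0.0002] w -0.0002 gf 0.0 F [ 0.2  0.  -1.1] j [ 0.41  0.26 -0.29  1.93  0.09  0.97 -1.6 ]
az 0.01 tx ty tz [-0.0099 -0.0008  0.0909] len 0.091
```

View pics/w9.png

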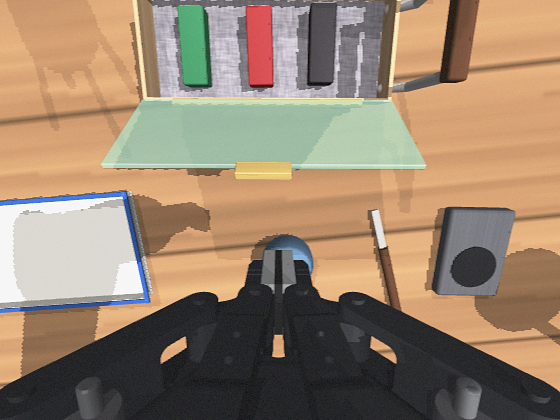

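The three seals lie flat in the box: green (193,45), red (260,45) and black (322,42). The tray is empty, and the lid's tab is at (263,170). Next I'll push the lid over from the robot's side.

>>> {"name": "arm_command", "arguments": {"plan": [{"claw":1,"tx":-0.01,"ty":0,"tz":0.02,"ax":0,"ay":0,"az":0},{"claw":1,"tx":0,"ty":0,"tz":0.03,"ax":0,"ay":0,"az":0},{"claw":1,"tx":0,"ty":0,"tz":0.03,"ax":0,"ay":0,"az":0},{"claw":1,"tx":0,"ty":0,"tz":0.01,"ax":0,"ay":0,"az":0},{"claw":1,"tx":0,"ty":0,"tz":0,"ax":0,"ay":0,"az":0},{"claw":1,"tx":0.01,"ty":0,"tz":0,"ax":0,"ay":0,"az":0},{"claw":1,"tx":0.01,"ty":0,"tz":0,"ax":0,"ay":0,"az":0},{"claw":1,"tx":0.01,"ty":0,"tz":0,"ax":0,"ay":0,"az":0},{"claw":1,"tx":0.01,"ty":0,"tz":0,"ax":0,"ay":0,"az":0},{"claw":1,"tx":0.01,"ty":0,"tz":0,"ax":0,"ay":0,"az":0}]}}

```text
clock: 22.68
tcp_pos: [0.5442, -0.1496, 0.3019]
orientation: [-3.137, 0.165, -0.004]
contact_force: [-9.0, 4.4, 22.5]
grip_width: 0.0006
gripper_force: 1.0
```

>>> {"name": "arm_command", "arguments": {"plan": [{"claw":1,"tx":0.007,"ty":0,"tz":0,"ax":0,"ay":0,"az":0},{"claw":1,"tx":0.007,"ty":0,"tz":0,"ax":0,"ay":0,"az":0},{"claw":1,"tx":0.007,"ty":0,"tz":0,"ax":0,"ay":0,"az":0},{"claw":1,"tx":0.007,"ty":0,"tz":0,"ax":0,"ay":0,"az":0},{"claw":1,"tx":0.007,"ty":0,"tz":0,"ax":0,"ay":0,"az":0},{"claw":1,"tx":0.007,"ty":0,"tz":0,"ax":0,"ay":0,"az":0},{"claw":1,"tx":0.007,"ty":0,"tz":0,"ax":0,"ay":0,"az":0},{"claw":1,"tx":0,"ty":0,"tz":0,"ax":0,"ay":0,"az":0},{"claw":1,"tx":0,"ty":0,"tz":0,"ax":0,"ay":0,"az":0},{"claw":1,"tx":0,"ty":0,"tz":0,"ax":0,"ay":0,"az":0}]}}

```text
clock: 23.52
tcp_pos: [0.592, -0.1553, 0.2996]
orientation: [3.137, -0.166, 0.004]
contact_force: [-0.4, 0.8, 7.2]
grip_width: 0.0
gripper_force: 0.0
```

Run:
```python
from h import *
st(); shot('wrist','w10.png'); T=camT('wrist'); print([(np.round(w(d['location'],T),3),d['confidence']) for d in r.tip_of('lid_tab','wrist')])
```

```text
t 23.52 tcp [ 0.592  -0.1553  0.2996] yaw -6.05 tilt [ 0.0025 -0.0002] w 0.0 gf 0.0 F [-0.4  0.8  7.2] j [ 0.34  0.5  -0.25  1.79  0.16  0.87 -1.66]
[(array([ 0.612, -0.143,  0.17 ]), 0.66)]
```

View pics/w10.png

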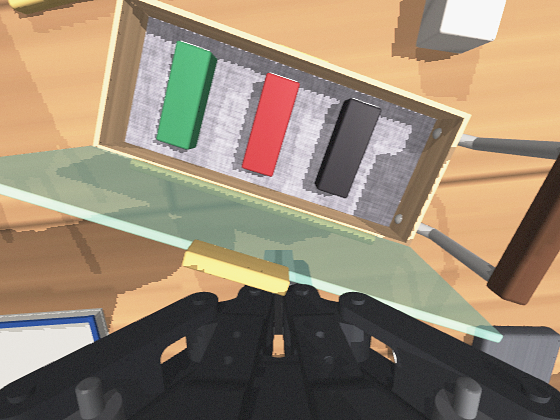

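The caddy slewed instead of the lid swinging: the box rim now runs (97,145)–(410,242). The tab at (237,268) is near the knuckles. I'll work out the new pose and the lid angle.

```bash
cat >> h.py <<'E'
def caddy(px,f=None,z=.074,n='wrist'):
    "px: noseR, rearR, rearL, noseL rim corners"
    T=camT(n); P=[ray(n,u,v,z,T)[:2] for u,v in px]; d=P[0]-P[1]+P[3]-P[2]; c=np.mean(P,0)
    print('caddy',np.round(c,4),'head',round(np.degrees(np.arctan2(d[1],d[0])),2),'sides',np.round([np.linalg.norm(P[i]-P[i-1]) for i in range(4)],3)); return c,d/np.linalg.norm(d)
E
python3 - <<'E'
from h import *
T=camT('wrist')
P=[ray('wrist',u,v,.074,T)[:2] for u,v in[(469,115),(411,241),(97,146)]]
for p in P: print(np.round(p,4))
d=P[2]-P[1]; print(np.linalg.norm(d),np.linalg.norm(P[0]-P[1]),np.degrees(np.arctan2(d[1],d[0]))); f=d/np.linalg.norm(d); L=np.array([-f[1],f[0]])
c=(P[1]+P[2])/2-L*.045; print('centre',c,'f',f)
for z in(.1,.12,.14,.155,.17):
    q=ray('wrist',236,268,z,T)[:2]-c; print(z,np.round([q@f,q@L],4))
shot('top','t10.png')
E
```

```text
[ 0.653 -0.275]
[ 0.5763 -0.2413]
[ 0.6587 -0.0498]
0.20844134924583585 0.08384874879450771 66.71108388824724
centre [ 0.65881358 -0.16334999] f [0.39536782 0.91852288]
0.1 [0.0016 0.0854]
0.12 [0.0016 0.0754]
0.14 [0.0016 0.0654]
0.155 [0.0016 0.0579]
0.17 [0.0016 0.0504]
```

View pics/t10.png

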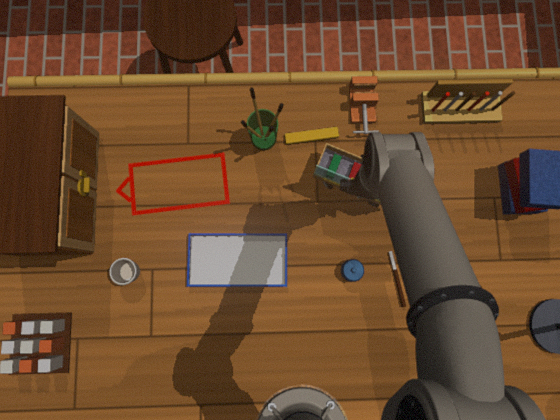

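Net: the lid is close to upright, with the caddy now at about (0.659,−0.163), heading 66.7°. The caddy slews easily at the castored front. I'll back off, then push the lid slowly near the fixed rear wheels, with the fingers higher and away from the tab.

>>> {"name": "arm_command", "arguments": {"plan": [{"claw":1,"tx":-0.0096,"ty":-0.003,"tz":0,"ax":0,"ay":0,"az":0},{"claw":1,"tx":-0.0096,"ty":-0.003,"tz":0,"ax":0,"ay":0,"az":0},{"claw":1,"tx":-0.0096,"ty":-0.003,"tz":0,"ax":0,"ay":0,"az":0},{"claw":1,"tx":-0.0096,"ty":-0.003,"tz":0,"ax":0,"ay":0,"az":0},{"claw":1,"tx":-0.0096,"ty":-0.003,"tz":0,"ax":0,"ay":0,"az":0},{"claw":1,"tx":-0.0096,"ty":-0.003,"tz":0,"ax":0,"ay":0,"az":0},{"claw":1,"tx":0,"ty":0,"tz":-0.03,"ax":0,"ay":0,"az":0},{"claw":1,"tx":0,"ty":0,"tz":-0.03,"ax":0,"ay":0,"az":5.8},{"claw":1,"tx":0,"ty":0,"tz":-0.03,"ax":0,"ay":0,"az":5.8},{"claw":1,"tx":0,"ty":0,"tz":0,"ax":0,"ay":0,"az":5.8}]}}

```text
clock: 24.5
tcp_pos: [0.5366, -0.1311, 0.3947]
orientation: [-3.074, 0.646, -0.015]
contact_force: [1.8, -0.6, 0.8]
grip_width: 0.0
gripper_force: 0.0
```

Run:
```python
from h import *
st(); shot('wrist','w11.png'); T=camT('wrist')
for k in['caddy','rear_axle','caddy_handle','lid_tab','castor_l_wheel','castor_r_wheel']:
    print(k,[(np.round(w(d['location'],T),3).tolist(),round(d['confidence'],2)) for d in r.tip_of(k,'wrist')[:2]])
```

```text
t 24.5 tcp [ 0.5366 -0.1311  0.3947] yaw -23.74 tilt [ 0.0096 -0.0016] w 0.0 gf 0.0 F [ 1.8 -0.6  0.8] j [ 0.31  0.3  -0.23  1.85  0.08  0.99 -1.93]
caddy [([0.408, -0.144, -0.001], 0.63), ([0.656, -0.163, -0.003], 0.59)]
rear_axle [([0.622, -0.229, 0.011], 0.61)]
caddy_handle [([0.605, -0.274, 0.14], 0.8)]
lid_tab [([0.608, -0.141, 0.167], 0.77)]
castor_l_wheel [([0.641, -0.089, 0.016], 0.49)]
castor_r_wheel []
```

View pics/w11.png

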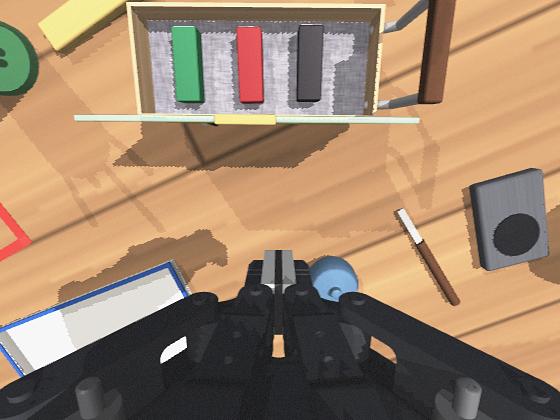

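The lid now stands about upright with its top edge at (75–420,118), so a gentle nudge near the rear should tip it.

>>> {"name": "arm_command", "arguments": {"plan": [{"claw":1,"tx":0.02,"ty":0.016,"tz":0,"ax":0,"ay":0,"az":0},{"claw":1,"tx":0.02,"ty":0.016,"tz":0.02,"ax":0,"ay":0,"az":0},{"claw":1,"tx":0.006,"ty":0,"tz":0.03,"ax":0,"ay":0,"az":0},{"claw":1,"tx":0,"ty":0,"tz":0.03,"ax":0,"ay":0,"az":0},{"claw":1,"tx":0,"ty":0,"tz":0.007,"ax":0,"ay":0,"az":0},{"claw":1,"tx":0.004,"ty":0,"tz":0,"ax":0,"ay":0,"az":0},{"claw":1,"tx":0.004,"ty":0,"tz":0,"ax":0,"ay":0,"az":0},{"claw":1,"tx":0.004,"ty":0,"tz":0,"ax":0,"ay":0,"az":0},{"claw":1,"tx":0.004,"ty":0,"tz":0,"ax":0,"ay":0,"az":0},{"claw":1,"tx":0.003,"ty":0,"tz":0,"ax":0,"ay":0,"az":0}]}}

```text
clock: 25.68
tcp_pos: [0.5834, -0.1867, 0.3034]
orientation: [3.076, -0.638, 0.005]
contact_force: [0.2, -0.8, -0.3]
grip_width: -0.0
gripper_force: 0.2
```

>>> {"name": "arm_command", "arguments": {"plan": [{"claw":1,"tx":0.003,"ty":0,"tz":0,"ax":0,"ay":0,"az":0},{"claw":1,"tx":0.003,"ty":0,"tz":0,"ax":0,"ay":0,"az":0},{"claw":1,"tx":0.003,"ty":0,"tz":0,"ax":0,"ay":0,"az":0},{"claw":1,"tx":0.003,"ty":0,"tz":0,"ax":0,"ay":0,"az":0},{"claw":1,"tx":0.003,"ty":0,"tz":0,"ax":0,"ay":0,"az":0},{"claw":1,"tx":0,"ty":0,"tz":0,"ax":0,"ay":0,"az":0},{"claw":1,"tx":0,"ty":0,"tz":0,"ax":0,"ay":0,"az":0},{"claw":1,"tx":0,"ty":0,"tz":0,"ax":0,"ay":0,"az":0},{"claw":1,"tx":0,"ty":0,"tz":0,"ax":0,"ay":0,"az":0},{"claw":1,"tx":0,"ty":0,"tz":0,"ax":0,"ay":0,"az":0}]}}

```text
clock: 26.52
tcp_pos: [0.5961, -0.1925, 0.3017]
orientation: [3.076, -0.638, -0.0]
contact_force: [0.3, 0.0, 1.0]
grip_width: -0.0004
gripper_force: 0.0
```

Run:
```python
from h import *
st(); shot('wrist','w12.png'); T=camT('wrist')
for k in['caddy','rear_axle','caddy_handle','lid_tab']:
    print(k,[(np.round(w(d['location'],T),3).tolist(),round(d['confidence'],2)) for d in r.tip_of(k,'wrist')[:2]])
```

```text
t 26.52 tcp [ 0.5961 -0.1925  0.3017] yaw -23.45 tilt [-0.0001  0.    ] w -0.0004 gf 0.0 F [0.3 0.  1. ] j [ 0.35  0.51 -0.18  1.76  0.12  0.88 -1.87]
caddy [([0.659, -0.159, -0.0], 0.69), ([0.638, -0.205, 0.045], 0.15)]
rear_axle [([0.625, -0.231, 0.012], 0.77)]
caddy_handle []
lid_tab [([0.645, -0.16, 0.163], 0.7)]
```

The lid's tab is now past upright and sinking. I'll back off, lift, and look again from above the handle.

>>> {"name": "arm_command", "arguments": {"plan": [{"claw":1,"tx":-0.012,"ty":0,"tz":0,"ax":0,"ay":0,"az":0},{"claw":1,"tx":-0.012,"ty":0,"tz":0,"ax":0,"ay":0,"az":0},{"claw":1,"tx":0,"ty":0,"tz":-0.03,"ax":0,"ay":0,"az":0},{"claw":1,"tx":0,"ty":0,"tz":-0.03,"ax":0,"ay":0,"az":0},{"claw":1,"tx":0,"ty":0,"tz":-0.03,"ax":0,"ay":0,"az":0},{"claw":1,"tx":0,"ty":0.03,"tz":-0.02,"ax":0,"ay":0,"az":0},{"claw":0.5,"tx":0.005,"ty":0.03,"tz":0,"ax":0,"ay":0,"az":0},{"claw":0.5,"tx":0.015,"ty":0.02,"tz":0,"ax":0,"ay":0,"az":0},{"claw":0.5,"tx":0,"ty":0,"tz":0,"ax":0,"ay":0,"az":0},{"claw":0.5,"tx":0,"ty":0,"tz":0,"ax":0,"ay":0,"az":0}]}}

```text
clock: 27.6
tcp_pos: [0.5602, -0.266, 0.4116]
orientation: [3.075, -0.643, 0.0]
contact_force: [0.0, 0.9, 1.0]
grip_width: 0.0428
gripper_force: 0.0
```

>>> {"name": "arm_command", "arguments": {"plan": [{"claw":0.5,"tx":0,"ty":0,"tz":0,"ax":0,"ay":0,"az":0},{"claw":0.5,"tx":0,"ty":0,"tz":0,"ax":0,"ay":0,"az":0},{"claw":0.5,"tx":0,"ty":0,"tz":0,"ax":0,"ay":0,"az":0},{"claw":0.5,"tx":0,"ty":0,"tz":0,"ax":0,"ay":0,"az":0},{"claw":0.5,"tx":0,"ty":0,"tz":0,"ax":0,"ay":0,"az":0},{"claw":0.5,"tx":0,"ty":0,"tz":0,"ax":0,"ay":0,"az":0},{"claw":0.5,"tx":0,"ty":0,"tz":0,"ax":0,"ay":0,"az":0},{"claw":0.5,"tx":0,"ty":0,"tz":0,"ax":0,"ay":0,"az":0},{"claw":0.5,"tx":0,"ty":0,"tz":0,"ax":0,"ay":0,"az":0},{"claw":0.5,"tx":0,"ty":0,"tz":0,"ax":0,"ay":0,"az":0}]}}

```text
clock: 28.43
tcp_pos: [0.5607, -0.2643, 0.4117]
orientation: [3.076, -0.638, 0.0]
contact_force: [0.1, 0.3, -0.3]
grip_width: 0.0427
gripper_force: 0.0
```

Run:
```python
from h import *
st(); a=shot('wrist','w13.png'); T=camT('wrist')
for k in['rear_axle','caddy_handle','lid_tab']:
    print(k,[(np.round(w(d['location'],T),3).tolist(),round(d['confidence'],2)) for d in r.tip_of(k,'wrist')[:2]])
s=shot('scene','s13.png'); t=shot('top','t13.png')
for n in('scene','top'):
  T=camT(n)
  for k in['caddy','caddy_handle','lid_tab','castor_l_wheel','castor_r_wheel']:
    print(n,k,[(np.round(w(d['location'],T),3).tolist(),round(d['confidence'],2)) for d in r.tip_of(k,n)[:2]])
big=np.zeros((600,800,3),np.uint8)
big[:300,:400]=cv2.resize(a,(400,300)); big[:300,400:]=cv2.resize(t[110:260,270:470],(400,300)); big[300:,:400]=cv2.resize(s[100:250,130:330],(400,300),interpolation=cv2.INTER_CUBIC); big[300:,400:]=cv2.resize(s[130:230,170:270],(400,300),interpolation=cv2.INTER_CUBIC)
cv2.imwrite('pics/b13.png',big[...,::-1])
```

```text
t 28.43 tcp [ 0.5607 -0.2643  0.4117] yaw -23.45 tilt [ 0. -0.] w 0.0427 gf 0.0 F [ 0.1  0.3 -0.3] j [ 0.47  0.39 -0.17  1.68  0.07  1.08 -1.7 ]
rear_axle []
caddy_handle [([0.607, -0.274, 0.144], 0.6)]
lid_tab [([0.697, -0.181, 0.079], 0.89)]
scene caddy [([0.656, -0.161, -0.002], 0.76), ([0.605, -0.274, 0.141], 0.18)]
scene caddy_handle [([0.606, -0.272, 0.135], 0.64), ([0.421, 0.443, -0.003], 0.53)]
scene lid_tab [([0.697, -0.179, 0.073], 0.89)]
scene castor_l_wheel []
scene castor_r_wheel [([0.707, -0.093, 0.015], 0.44), ([0.777, 0.085, -0.0], 0.24)]
top caddy [([0.659, -0.159, 0.001], 0.77)]
top caddy_handle [([0.612, -0.269, 0.137], 0.97), ([0.786, 0.084, -0.002], 0.23)]
top lid_tab [([0.706, -0.184, 0.076], 0.95)]
top castor_l_wheel [([0.642, -0.089, 0.015], 0.52)]
top castor_r_wheel []
```

View pics/b13.png

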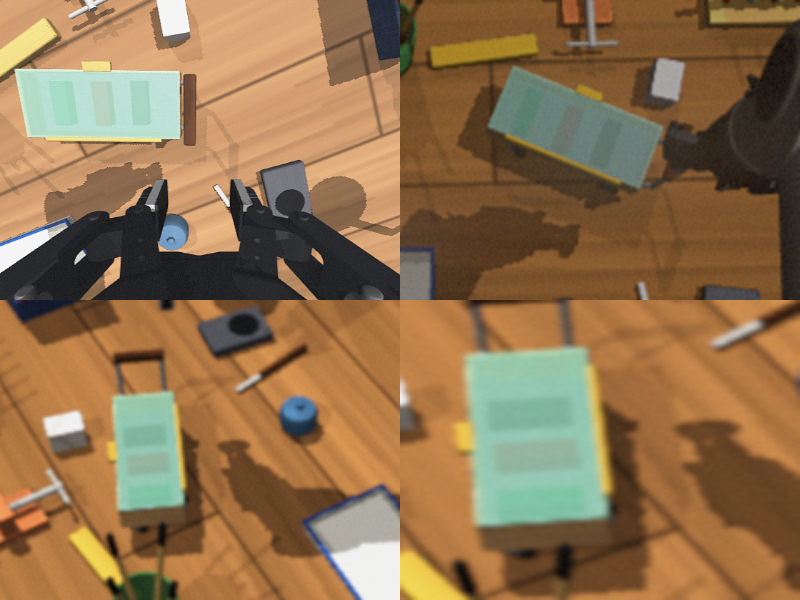

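The lid is shut with all three seals seen through it. The caddy still points about 66°, with the paperweight off its nose-right corner in the top crop at (483,50). I'll measure the clearance precisely before the straight push.

Run:
```python
from h import *
im=cv2.imread('pics/t13.png'); hsv=cv2.cvtColor(im,cv2.COLOR_BGR2HSV); H,S,V=[hsv[...,i].astype(int) for i in range(3)]
T=camT('top')
m=((H>20)&(H<32)&(S>170)&(V>120)).astype(np.uint8); q=np.zeros_like(m); q[120:148,280:345]=m[120:148,280:345]
c=max(cv2.findContours(q,0,1)[0],key=cv2.contourArea)[:,0]
P=np.array([ray('top',u,v,.016,T)[:2] for u,v in c],np.float32)*1000
b=cv2.minAreaRect(P); print('pw',b,cv2.boxPoints(b).round(1).tolist())
g=((H>68)&(H<95)&(S>50)).astype(np.uint8)
for n,f in(('top','t13.png'),('wrist','w13.png')):
    im=cv2.imread('pics/'+f); hsv=cv2.cvtColor(im,cv2.COLOR_BGR2HSV); H,S,V=[hsv[...,i].astype(int) for i in range(3)]
    g=cv2.morphologyEx(((H>68)&(H<98)&(S>40)).astype(np.uint8),cv2.MORPH_CLOSE,np.ones((5,5)))
    T=camT(n); c=max(cv2.findContours(g,0,1)[0],key=cv2.contourArea)[:,0]
    P=np.array([ray(n,u,v,.078,T)[:2] for u,v in c],np.float32)*1000
    b=cv2.minAreaRect(P); print(n,'lid',b,cv2.boxPoints(b).round(1).tolist())
```

```text
pw ((783.5673217773438, -50.38233947753906), (27.51357650756836, 147.63702392578125), 6.5783209800720215) [[761.4000244140625, 21.399999618530273], [778.4000244140625, -125.30000305175781], [805.7000122070312, -122.0999984741211], [788.7999877929688, 24.5]]
top lid ((656.1948852539062, -158.89840698242188), (204.6525421142578, 84.98712921142578), 65.62309265136719) [[575.2999877929688, -234.60000610351562], [652.7000122070312, -269.6000061035156], [737.0999755859375, -83.19999694824219], [659.7000122070312, -48.20000076293945]]
wrist lid ((656.3822631835938, -160.4290771484375), (207.96176147460938, 86.29707336425781), 65.104736328125) [[573.5, -236.60000610351562], [651.7000122070312, -272.8999938964844], [739.2999877929688, -84.30000305175781], [661.0, -47.900001525878906]]
```

The paperweight is only 16 mm tall and the box floor is 40 mm up, so only the right castor matters there; about 90 mm of straight travel is free. I'll move over the handle, and plan the path afterwards.

Run:
```python
from h import *
im=cv2.imread('pics/w13.png'); hsv=cv2.cvtColor(im,cv2.COLOR_BGR2HSV); T=camT('wrist')
m=np.zeros(im.shape[:2],np.uint8); sub=hsv[90:215,245:290]; m[90:215,245:290]=((sub[...,2]<140)&((sub[...,0]<18)|(sub[...,0]>170))&(sub[...,1]>90))
c=max(cv2.findContours(m,0,1)[0],key=cv2.contourArea)[:,0]; print(c.min(0),c.max(0))
P=np.array([ray('wrist',u,v,.1465,T)[:2] for u,v in c],np.float32)*1000; print(cv2.minAreaRect(P))
go(.6055,-.271,.33,-24.6)
```

```text
[252 104] [289 203]
((604.5496826171875, -276.5318603515625), (27.226421356201172, 72.41616821289062), 66.5384292602539)
az 1.15 tx ty tz [ 0.0435 -0.0126  0.0817] len 0.093
```

>>> {"name": "arm_command", "arguments": {"plan": [{"claw":0.4,"tx":0.022,"ty":-0.0065,"tz":0,"ax":0,"ay":0,"az":1},{"claw":0.4,"tx":0.022,"ty":-0.0065,"tz":0,"ax":0,"ay":0,"az":0},{"claw":0.4,"tx":0,"ty":0,"tz":0.025,"ax":0,"ay":0,"az":0},{"claw":0.4,"tx":0,"ty":0,"tz":0.025,"ax":0,"ay":0,"az":0},{"claw":0.4,"tx":0,"ty":0,"tz":0,"ax":0,"ay":0,"az":0},{"claw":0.4,"tx":0,"ty":0,"tz":0,"ax":0,"ay":0,"az":0},{"claw":0.4,"tx":0,"ty":0,"tz":0,"ax":0,"ay":0,"az":0},{"claw":0.4,"tx":0,"ty":0,"tz":0,"ax":0,"ay":0,"az":0},{"claw":0.4,"tx":0,"ty":0,"tz":0,"ax":0,"ay":0,"az":0},{"claw":0.4,"tx":0,"ty":0,"tz":0,"ax":0,"ay":0,"az":0}]}}

```text
clock: 30.07
tcp_pos: [0.6064, -0.2704, 0.3631]
orientation: [3.07, -0.666, 0.003]
contact_force: [0.0, -0.0, -0.4]
grip_width: 0.051
gripper_force: 0.0
```

Run:
```python
from h import *
st(); go(.606,-.2705,.295,-24.4); a=shot('wrist','w14.png')
im=a[...,::-1]; hsv=cv2.cvtColor(im.copy(),cv2.COLOR_BGR2HSV); H,S,V=[hsv[...,i].astype(int) for i in range(3)]
g=cv2.morphologyEx(((H>68)&(H<98)&(S>40)).astype(np.uint8),cv2.MORPH_CLOSE,np.ones((5,5)))
T=camT('wrist'); c=max(cv2.findContours(g,0,1)[0],key=cv2.contourArea)[:,0]; print(c.min(0),c.max(0))
P=np.array([ray('wrist',u,v,.078,T)[:2] for u,v in c],np.float32)*1000
b=cv2.minAreaRect(P); print('lid',b)
```

```text
t 30.07 tcp [ 0.6064 -0.2704  0.3631] yaw -24.46 tilt [ 0.0021 -0.0008] w 0.051 gf 0.0 F [ 0.  -0.  -0.4] j [ 0.44  0.5  -0.16  1.62  0.09  1.03 -1.74]
az -0.06 tx ty tz [-0.0003  0.0002  0.0681] len 0.068
[  7 156] [263 257]
lid ((654.1669311523438, -163.9407958984375), (206.045166015625, 87.1402587890625), 65.29025268554688)
```

View pics/w14.png

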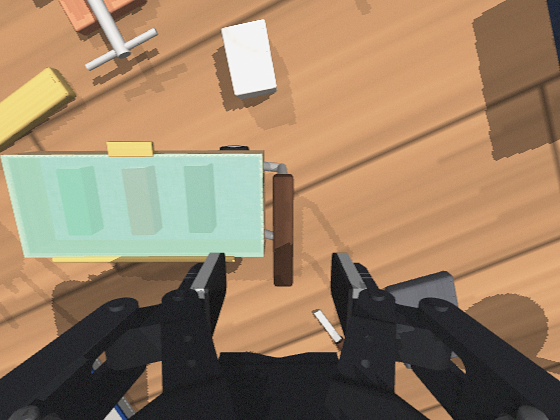

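The handle bar (283,230) lies between the open fingers and the lid is shut. Next: descend and grip the bar.

>>> {"name": "arm_command", "arguments": {"plan": [{"claw":0.4,"tx":0,"ty":0,"tz":0.025,"ax":0,"ay":0,"az":0},{"claw":0.4,"tx":0,"ty":0,"tz":0.025,"ax":0,"ay":0,"az":0},{"claw":0.4,"tx":0,"ty":0,"tz":0.017,"ax":0,"ay":0,"az":0},{"claw":0.4,"tx":0,"ty":0,"tz":0,"ax":0,"ay":0,"az":0},{"claw":0.5,"tx":0,"ty":0,"tz":0,"ax":0,"ay":0,"az":0},{"claw":0.6,"tx":0,"ty":0,"tz":0,"ax":0,"ay":0,"az":0},{"claw":0.7,"tx":0,"ty":0,"tz":0,"ax":0,"ay":0,"az":0},{"claw":0.75,"tx":0,"ty":0,"tz":0,"ax":0,"ay":0,"az":0},{"claw":0.8,"tx":0,"ty":0,"tz":0,"ax":0,"ay":0,"az":0},{"claw":1,"tx":0,"ty":0,"tz":0,"ax":0,"ay":0,"az":0}], "squeeze": 60}}

```text
clock: 30.95
tcp_pos: [0.6064, -0.2706, 0.2959]
orientation: [3.07, -0.666, 0.003]
contact_force: [-0.7, -0.0, 3.6]
grip_width: 0.0122
gripper_force: 58.9
```

```bash
cat > plan.py <<'E'
from h import *
from scipy.interpolate import BPoly
def sim(ax,th,segs,cast):
    "segs: list of (ds,dth rad); returns states"
    out=[]; ax=np.array(ax,float); W=[]
    f=np.array([np.cos(th),np.sin(th)]);L=np.array([-f[1],f[0]])
    W=[ax+.075*f+(p[0])*f+p[1]*L for p in cast]  # wheel world pts, cast in caddy coords
    for ds,dt in segs:
        n=40
        for i in range(n):
            th+=dt/n/2; ax=ax+ds/n*np.array([np.cos(th),np.sin(th)]); th+=dt/n/2
            f=np.array([np.cos(th),np.sin(th)]);L=np.array([-f[1],f[0]])
            for k,s in enumerate((1,-1)):
                p=ax+.15*f+s*.035*L; d=W[k]-p; W[k]=p+d/np.linalg.norm(d)*.018
            out.append((ax.copy(),th))
    ang=[]
    for k,s in enumerate((1,-1)):
        d=W[k]-(ax+.15*f+s*.035*L); ang.append(np.degrees(np.arctan2(-d@L,-d@f)))
    return out,ang,ax,th
pot=np.array([.778,.085]); PW=np.array([.7636,-.0502]); pa=np.radians(6.6)
def clear(out):
    mn=9;mp=9
    for ax,th in out:
        f=np.array([np.cos(th),np.sin(th)]);L=np.array([-f[1],f[0]]); q=pot-ax-.075*f; q=np.array([q@f,q@L])
        for hx,hy in((.108,.047),(.018,.055)):
            d=np.maximum(abs(q)-[hx,hy],0); mn=min(mn,np.linalg.norm(d)-.041)
        for x in(.057-.016,.057,.057+.016,.08):   # right castor zone
            p=ax+.075*f+x*f-.043*L-np.array([.784,-.05]); c,s=np.cos(pa),np.sin(pa)
            p=np.array([c*p[0]+s*p[1],-s*p[0]+c*p[1]]); d=np.maximum(abs(p)-[.015,.075],0); mp=min(mp,np.linalg.norm(d))
    return mn*1000,mp*1000
E
python3 - <<'E'
from plan import *
st()
c=np.array([.6560,-.1605]); th=np.radians(65.5); f=np.array([np.cos(th),np.sin(th)]); ax=c-.075*f
o,ang,ax1,th1=sim(ax,th,[(.08,0)],[(.062,.044),(.083,-.018)]); print('push80',ang,clear(o))
E
```

```text
t 30.95 tcp [ 0.6064 -0.2706  0.2959] yaw -24.47 tilt [ 0.0016 -0.0009] w 0.0122 gf 58.9 F [-0.7 -0.   3.6] j [ 0.43  0.57 -0.15  1.67  0.11  0.91 -1.76]
push80 [np.float64(-0.5192454347369114), np.float64(-2.510061820407668)] (np.float64(44.98806760425208), np.float64(5.387451869834803))
```

>>> {"name": "arm_command", "arguments": {"plan": [{"claw":1,"tx":0,"ty":-0.004,"tz":0,"ax":0,"ay":0,"az":0},{"claw":1,"tx":0,"ty":-0.008,"tz":0,"ax":0,"ay":0,"az":0},{"claw":1,"tx":0,"ty":-0.01,"tz":0,"ax":0,"ay":0,"az":0},{"claw":1,"tx":0,"ty":-0.01,"tz":0,"ax":0,"ay":0,"az":0},{"claw":1,"tx":0,"ty":-0.01,"tz":0,"ax":0,"ay":0,"az":0},{"claw":1,"tx":0,"ty":-0.01,"tz":0,"ax":0,"ay":0,"az":0},{"claw":1,"tx":0,"ty":-0.01,"tz":0,"ax":0,"ay":0,"az":0},{"claw":1,"tx":0,"ty":-0.008,"tz":0,"ax":0,"ay":0,"az":0},{"claw":1,"tx":0,"ty":-0.005,"tz":0,"ax":0,"ay":0,"az":0},{"claw":1,"tx":0,"ty":0,"tz":0,"ax":0,"ay":0,"az":0}]}}

```text
clock: 31.78
tcp_pos: [0.6383, -0.2002, 0.2958]
orientation: [-3.07, 0.662, -0.003]
contact_force: [-0.1, 1.6, 4.7]
grip_width: 0.0118
gripper_force: 59.0
```

Run:
```python
from plan import *
st(); P=[]
for n in('scene','top'):
  im=shot(n,n[0]+'15.png'); T=camT(n)
  for k in['caddy','castor_l_wheel','castor_r_wheel','lid_tab','paperweight','brush_pot']:
    print(n,k,[(np.round(w(d['location'],T),3).tolist(),round(d['confidence'],2)) for d in r.tip_of(k,n)[:2]])
  if n=='top': t=im
  else: s=im
big=np.zeros((500,800,3),np.uint8)
big[:,:400]=cv2.resize(t[100:225,270:370],(400,500),interpolation=cv2.INTER_CUBIC); big[:,400:]=cv2.resize(s[150:275,160:260],(400,500),interpolation=cv2.INTER_CUBIC)
cv2.imwrite('pics/b15.png',big[...,::-1])
```

```text
t 31.78 tcp [ 0.6383 -0.2002  0.2958] yaw -24.34 tilt [0.0024 0.0007] w 0.0118 gf 59.0 F [-0.1  1.6  4.7] j [ 0.32  0.58 -0.16  1.65  0.11  0.91 -1.87]
scene caddy [([0.692, -0.089, 0.0], 0.72)]
scene castor_l_wheel [([0.421, 0.444, -0.004], 0.25)]
scene castor_r_wheel [([0.695, -0.086, 0.001], 0.64), ([0.635, -0.201, 0.138], 0.49)]
scene lid_tab [([0.733, -0.106, 0.073], 0.69)]
scene paperweight [([0.781, -0.056, 0.002], 0.65)]
scene brush_pot [([0.777, 0.084, 0.002], 0.81)]
top caddy [([0.692, -0.09, -0.002], 0.64)]
top castor_l_wheel [([0.422, 0.445, 0.002], 0.17)]
top castor_r_wheel [([0.788, -0.048, -0.003], 0.27), ([0.443, 0.156, 0.001], 0.23)]
top lid_tab [([0.656, -0.159, 0.015], 0.66), ([0.738, -0.113, 0.077], 0.59)]
top paperweight [([0.789, -0.05, -0.004], 0.89)]
top brush_pot [([0.784, 0.086, -0.001], 0.72)]
```

View pics/b15.png

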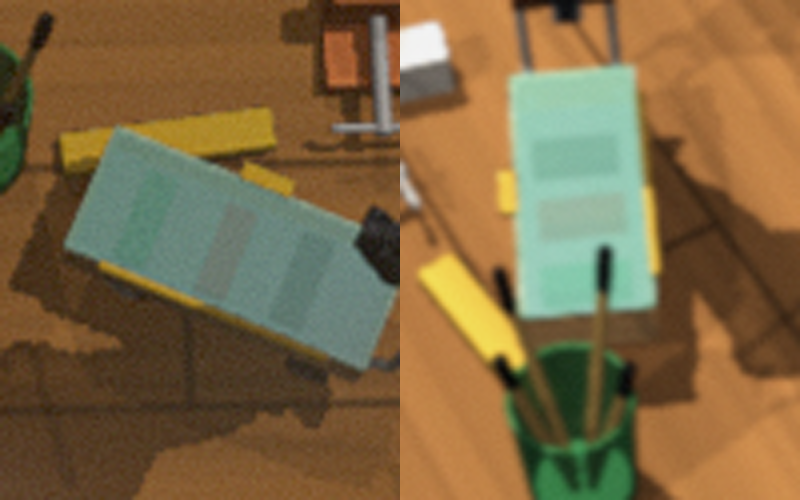

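```bash
cat > opt.py <<'E'
from plan import *
from scipy.optimize import fsolve
M=np.array([.6577,.3186]); mh=np.radians(95.7); mf=np.array([np.cos(mh),np.sin(mh)]); goal=M-.075*mf
th0=np.radians(65.66); f=np.array([np.cos(th0),np.sin(th0)]); tool=np.array([.6383,-.2002])+.004*f; a0=tool+.046*f
def run(t1,s3,r=.5,ret=False):
    def segs(x): k1,k2,S=x; s1=S*r; s2=S*(1-r); return [(0,np.radians(t1)-th0),(s1,k1*s1),(s2,k2*s2),(s3,0)]
    def g(x):
        _,_,a,t=sim(a0,th0,segs(x),[(.057,.035),(.057,-.035)]); return [*(a-goal)*10,t-mh]
    x=fsolve(g,[-1,1,.33]); o,ang,a,t=sim(a0,th0,segs(x),[(.057,.035),(.057,-.035)])
    return x,segs(x),ang,clear(o),np.linalg.norm(g(x))
if __name__=='__main__':
    for t1 in(85,92,98,104,110):
        for s3 in(.06,.08):
            x,sg,ang,c,e=run(t1,s3,.4); print(t1,s3,np.round(x,3),np.round(ang,2),np.round(c,1),round(e,5))
E
python3 opt.py
```

```text
85 0.06 [-0.069  0.962  0.34 ] [0.3  0.28] [1.8 5.7] 0.0
85 0.08 [-0.206  1.11   0.32 ] [0.13 0.12] [-0.   5.7] 0.0
92 0.06 [-1.328  1.202  0.34 ] [0.38 0.35] [2.1 6. ] 0.0
92 0.08 [-1.542  1.364  0.32 ] [0.16 0.14] [-0.1  6. ] 0.0
98 0.06 [-2.402  1.405  0.34 ] [0.44 0.4 ] [2.3 6.3] 0.0
98 0.08 [-2.682  1.579  0.321] [0.18 0.16] [-0.3  6.3] 0.0
104 0.06 [-3.466  1.604  0.342] [0.5  0.45] [2.4 6.6] 0.0
104 0.08 [-3.811  1.79   0.322] [0.21 0.18] [-0.4  6.6] 0.0
110 0.06 [-4.515  1.798  0.343] [0.57 0.5 ] [2.6 6.9] 0.0
110 0.08 [-4.923  1.995  0.323] [0.23 0.2 ] [-2.   6.9] 0.0
```

>>> {"name": "arm_command", "arguments": {"plan": [{"claw":1,"tx":0,"ty":-0.002,"tz":0,"ax":0,"ay":0,"az":0},{"claw":1,"tx":0,"ty":-0.002,"tz":0,"ax":0,"ay":0,"az":0},{"claw":1,"tx":0,"ty":0,"tz":0,"ax":0,"ay":0,"az":0},{"claw":1,"tx":0,"ty":0,"tz":0,"ax":0,"ay":0,"az":0},{"claw":1,"tx":0,"ty":0,"tz":0,"ax":0,"ay":0,"az":0},{"claw":1,"tx":0,"ty":0,"tz":0,"ax":0,"ay":0,"az":0},{"claw":1,"tx":0,"ty":0,"tz":0,"ax":0,"ay":0,"az":0},{"claw":1,"tx":0,"ty":0,"tz":0,"ax":0,"ay":0,"az":0},{"claw":1,"tx":0,"ty":0,"tz":0,"ax":0,"ay":0,"az":0},{"claw":1,"tx":0,"ty":0,"tz":0,"ax":0,"ay":0,"az":0}]}}

```text
clock: 33.32
tcp_pos: [0.6392, -0.1986, 0.2958]
orientation: [-3.07, 0.666, -0.003]
contact_force: [-1.3, 0.5, 7.4]
grip_width: 0.0123
gripper_force: 59.2
```

```bash
cat > opt2.py <<'E'
from plan import *
from scipy.optimize import fsolve
from opt import goal,mh
def plan(a0,th0,t1=110,s1=.07,sa=.12,s3=.055):
    t1=np.radians(t1)
    def segs(x): t2,s2=x; return [(0,t1-th0),(s1,0),(0,t2-t1),(s2,0),(sa,mh-t2),(s3,0)]
    def g(x): return (sim(a0,th0,segs(x),[(.057,.035)]*2)[2]-goal)*10
    x=fsolve(g,[1.43,.15]); o,ang,a,t=sim(a0,th0,segs(x),[(.057,.035),(.057,-.035)])
    return x,segs(x),ang,clear(o),np.linalg.norm(g(x))
E
python3 - <<'E'
from opt2 import *
st(); o=r.get_obs(); M=R.from_rotvec(o['orientation']).as_matrix(); th0=np.arctan2(M[1,0],M[0,0])+np.pi/2; f=np.array([np.cos(th0),np.sin(th0)]); a0=o['tcp_pos'][:2]+.046*f
for t1,s1 in((100,.07),(105,.07),(110,.07),(105,.09)):
    x,sg,ang,c,e=plan(a0,th0,t1,s1); print(t1,s1,np.degrees(x[0]),x[1],np.round(ang,2),np.round(c,1),e)
E
```

```text
t 33.32 tcp [ 0.6392 -0.1986  0.2958] yaw -24.47 tilt [ 0.0016 -0.0003] w 0.0123 gf 59.2 F [-1.3  0.5  7.4] j [ 0.32  0.58 -0.16  1.65  0.11  0.91 -1.88]
100 0.07 81.99046199994498 0.1588543218757749 [0.82 0.72] [10.6  7.1] 4.892860061427375e-14
105 0.07 80.50533210154175 0.1609376254560601 [0.91 0.79] [11.3  7.3] 4.331766723195591e-12
110 0.07 79.10916738939704 0.16364109511935448 [1.   0.85] [11.9  7.6] 1.961830370053296e-14
105 0.09 78.15714729561044 0.14267423957019607 [1.05 0.89] [12.3  7.3] 5.79553433516819e-15
```

>>> {"name": "arm_command", "arguments": {"plan": [{"claw":1,"tx":0.004,"ty":-0.0002,"tz":0,"ax":0,"ay":0,"az":-5},{"claw":1,"tx":0.004,"ty":-0.0002,"tz":0,"ax":0,"ay":0,"az":-5},{"claw":1,"tx":0.004,"ty":-0.0002,"tz":0,"ax":0,"ay":0,"az":-5},{"claw":1,"tx":0.004,"ty":-0.0002,"tz":0,"ax":0,"ay":0,"az":-5},{"claw":1,"tx":0.004,"ty":-0.0002,"tz":0,"ax":0,"ay":0,"az":-5},{"claw":1,"tx":0.004,"ty":-0.0002,"tz":0,"ax":0,"ay":0,"az":-5},{"claw":1,"tx":0.004,"ty":-0.0002,"tz":0,"ax":0,"ay":0,"az":-5},{"claw":1,"tx":0.004,"ty":-0.0002,"tz":0,"ax":0,"ay":0,"az":-5},{"claw":1,"tx":0,"ty":0,"tz":0,"ax":0,"ay":0,"az":0},{"claw":1,"tx":0,"ty":0,"tz":0,"ax":0,"ay":0,"az":0}]}}

```text
clock: 34.15
tcp_pos: [0.6709, -0.2007, 0.2958]
orientation: [3.112, 0.425, 0.004]
contact_force: [-0.2, -0.0, 5.8]
grip_width: 0.0119
gripper_force: 59.1
```

```bash
cat >> h.py <<'E'
def lidrect(f):
    st(); im=shot('wrist',f); hsv=cv2.cvtColor(im,cv2.COLOR_RGB2HSV); H,S,V=[hsv[...,i].astype(int) for i in range(3)]
    g=cv2.morphologyEx(((H>68)&(H<98)&(S>40)).astype(np.uint8),cv2.MORPH_CLOSE,np.ones((5,5)))
    T=camT('wrist'); c=max(cv2.findContours(g,0,1)[0],key=cv2.contourArea)[:,0]
    P=np.array([ray('wrist',u,v,.078,T)[:2] for u,v in c],np.float32)*1000
    b=cv2.minAreaRect(P); print('lid',np.round(b[0],1),np.round(b[1],1),round(b[2],2),c.min(0),c.max(0)); return im
E
python3 - <<'E'
from h import *
lidrect('w16.png')
for n in('top',):
  shot(n,'t16.png'); T=camT(n)
  for k in['caddy','lid_tab','paperweight']: print(k,[(np.round(w(d['location'],T),3).tolist(),round(d['confidence'],2)) for d in r.tip_of(k,n)[:2]])
E
```

```text
t 34.15 tcp [ 0.6709 -0.2007  0.2958] yaw 15.57 tilt [0.0026 0.0001] w 0.0119 gf 59.1 F [-0.2 -0.   5.8] j [ 0.42  0.64 -0.32  1.56  0.23  0.97 -1.27]
lid [ 645.1 -101.5] [ 89.  169.4] 14.81 [  0 163] [252 297]
caddy [([0.64, -0.079, 0.003], 0.98)]
lid_tab [([0.692, -0.069, 0.077], 0.85)]
paperweight []
```

>>> {"name": "arm_command", "arguments": {"plan": [{"claw":1,"tx":0,"ty":-0.006,"tz":0,"ax":0,"ay":0,"az":0},{"claw":1,"tx":0,"ty":-0.01,"tz":0,"ax":0,"ay":0,"az":0},{"claw":1,"tx":0,"ty":-0.01,"tz":0,"ax":0,"ay":0,"az":0},{"claw":1,"tx":0,"ty":-0.01,"tz":0,"ax":0,"ay":0,"az":0},{"claw":1,"tx":0,"ty":-0.01,"tz":0,"ax":0,"ay":0,"az":0},{"claw":1,"tx":0,"ty":-0.01,"tz":0,"ax":0,"ay":0,"az":0},{"claw":1,"tx":0,"ty":-0.01,"tz":0,"ax":0,"ay":0,"az":0},{"claw":1,"tx":0,"ty":-0.004,"tz":0,"ax":0,"ay":0,"az":0},{"claw":1,"tx":0,"ty":0,"tz":0,"ax":0,"ay":0,"az":0},{"claw":1,"tx":0,"ty":0,"tz":0,"ax":0,"ay":0,"az":0}]}}

```text
clock: 35.23
tcp_pos: [0.652, -0.1321, 0.2958]
orientation: [-3.112, -0.426, -0.004]
contact_force: [1.0, 1.7, 6.5]
grip_width: 0.0121
gripper_force: 59.2
```

Run:
```python
from opt2 import *
lidrect('w17.png'); o=r.get_obs(); M=R.from_rotvec(o['orientation']).as_matrix(); th0=np.arctan2(M[1,0],M[0,0])+np.pi/2; f=np.array([np.cos(th0),np.sin(th0)]); a0=o['tcp_pos'][:2]+.046*f
print('axle',a0); x,sg,ang,c,e=plan(a0,th0,np.degrees(th0),0.); print(np.degrees(x[0]),x[1],np.round(ang,2),np.round(c,1),e)
T=camT('top'); shot('top','t17.png')
for k in['caddy','lid_tab','paperweight','mark','brush_pot']: print(k,[(np.round(w(d['location'],T),3).tolist(),round(d['confidence'],2)) for d in r.tip_of(k,'top')[:1]])
```

```text
t 35.23 tcp [ 0.652  -0.1321  0.2958] yaw 15.61 tilt [0.0022 0.0009] w 0.0121 gf 59.2 F [1.  1.7 6.5] j [ 0.34  0.59 -0.34  1.65  0.23  0.93 -1.38]
lid [626.1 -33.4] [ 88.  168.6] 14.13 [  0 164] [252 297]
axle [ 0.63963707 -0.08801732]
80.34009943032814 0.15995833896420605 [0.92 0.79] [11.4 57.6] 7.321962517472818e-12
caddy [([0.622, -0.012, -0.001], 0.69)]
lid_tab [([0.671, -0.004, 0.078], 0.87)]
paperweight [([0.789, -0.049, -0.003], 0.61)]
mark []
brush_pot [([0.783, 0.083, -0.004], 0.73)]
```

>>> {"name": "arm_command", "arguments": {"plan": [{"claw":1,"tx":-0.004,"ty":-0.0002,"tz":0,"ax":0,"ay":0,"az":5},{"claw":1,"tx":-0.004,"ty":-0.0002,"tz":0,"ax":0,"ay":0,"az":5},{"claw":1,"tx":-0.004,"ty":-0.0002,"tz":0,"ax":0,"ay":0,"az":5},{"claw":1,"tx":-0.004,"ty":-0.0002,"tz":0,"ax":0,"ay":0,"az":5},{"claw":1,"tx":-0.004,"ty":-0.0002,"tz":0,"ax":0,"ay":0,"az":5},{"claw":1,"tx":0,"ty":-0.006,"tz":0,"ax":0,"ay":0,"az":0},{"claw":1,"tx":0,"ty":-0.012,"tz":0,"ax":0,"ay":0,"az":0},{"claw":1,"tx":0,"ty":-0.012,"tz":0,"ax":0,"ay":0,"az":0},{"claw":1,"tx":0,"ty":-0.012,"tz":0,"ax":0,"ay":0,"az":0},{"claw":1,"tx":0,"ty":-0.012,"tz":0,"ax":0,"ay":0,"az":0}]}}

```text
clock: 36.42
tcp_pos: [0.6405, -0.0819, 0.2958]
orientation: [3.129, -0.261, 0.001]
contact_force: [-2.1, -3.0, 8.4]
grip_width: 0.0118
gripper_force: 59.5
```

>>> {"name": "arm_command", "arguments": {"plan": [{"claw":1,"tx":0,"ty":-0.012,"tz":0,"ax":0,"ay":0,"az":0},{"claw":1,"tx":0,"ty":-0.012,"tz":0,"ax":0,"ay":0,"az":0},{"claw":1,"tx":0,"ty":-0.012,"tz":0,"ax":0,"ay":0,"az":0},{"claw":1,"tx":0,"ty":-0.012,"tz":0,"ax":0,"ay":0,"az":0},{"claw":1,"tx":0,"ty":-0.012,"tz":0,"ax":0,"ay":0,"az":0},{"claw":1,"tx":0,"ty":-0.01,"tz":0,"ax":0,"ay":0,"az":0},{"claw":1,"tx":0,"ty":-0.006,"tz":0,"ax":0,"ay":0,"az":0},{"claw":1,"tx":0,"ty":0,"tz":0,"ax":0,"ay":0,"az":0},{"claw":1,"tx":0,"ty":0,"tz":0,"ax":0,"ay":0,"az":0},{"claw":1,"tx":0,"ty":0,"tz":0,"ax":0,"ay":0,"az":0}]}}

```text
clock: 37.25
tcp_pos: [0.6533, -0.0051, 0.2957]
orientation: [-3.13, 0.258, -0.003]
contact_force: [-0.4, 1.0, 7.6]
grip_width: 0.0118
gripper_force: 59.3
```

```bash
cat > st2.py <<'E'
from opt2 import *
import sys
lidrect(sys.argv[1]); o=r.get_obs(); M=R.from_rotvec(o['orientation']).as_matrix(); th0=np.arctan2(M[1,0],M[0,0])+np.pi/2; f=np.array([np.cos(th0),np.sin(th0)]); a0=o['tcp_pos'][:2]+.046*f
print('axle',a0,'head',np.degrees(th0),'goal',goal,95.7)
d=goal-a0; mf=np.array([np.cos(mh),np.sin(mh)]); print('to goal along/left (mark axes)',d@mf,d@np.array([-mf[1],mf[0]]))
im=shot('top',sys.argv[1].replace('w','t')); hsv=cv2.cvtColor(im,cv2.COLOR_RGB2HSV); H,S,V=[hsv[...,i].astype(int) for i in range(3)]
g=cv2.morphologyEx(((H>68)&(H<98)&(S>50)).astype(np.uint8),cv2.MORPH_CLOSE,np.ones((5,5))); g[:150]=0; g[235:]=0
T=camT('top'); c=max(cv2.findContours(g,0,1)[0],key=cv2.contourArea)[:,0]
b=cv2.minAreaRect(np.array([ray('top',u,v,.078,T)[:2] for u,v in c],np.float32)*1000); print('top lid',np.round(b[0],1),np.round(b[1],1),round(b[2],2))
for k in['caddy','lid_tab']: print(k,[(np.round(w(d['location'],T),3).tolist(),round(d['confidence'],2)) for d in r.tip_of(k,'top')[:1]])
E
python3 st2.py w18.png
```

```text
t 37.25 tcp [ 0.6533 -0.0051  0.2957] yaw -9.42 tilt [0.0017 0.0009] w 0.0118 gf 59.3 F [-0.4  1.   7.6] j [ 0.09  0.57 -0.25  1.69  0.17  0.91 -1.96]
lid [671.5  95.9] [169.1  91. ] 79.55 [  0 163] [251 298]
axle [0.66084324 0.04016508] head 80.57516058697513 goal [0.66514898 0.24397083] 95.7
to goal along/left (mark axes) 0.20237040853100713 -0.024526386078773707
top lid [674.8 117.1] [205.4  84.8] 81.2
caddy [([0.673, 0.118, 0.001], 0.76)]
lid_tab [([0.727, 0.107, 0.074], 0.78)]
```

Run:
```python
from opt2 import *
o=r.get_obs(); M=R.from_rotvec(o['orientation']).as_matrix(); th0=np.arctan2(M[1,0],M[0,0])+np.pi/2; f=np.array([np.cos(th0),np.sin(th0)]); a0=o['tcp_pos'][:2]+.0475*f
for sa,s3 in((.12,.055),(.1,.065),(.14,.05),(.13,.06)):
  x,sg,ang,c,e=plan(a0,th0,np.degrees(th0),0.,sa,s3); print(sa,s3,np.degrees(x[0]),x[1],np.round(ang,2),np.round(c,1),e)
```

```text
0.12 0.055 79.93415685264611 0.02857793612969747 [0.95 0.81] [ 11.5 130.8] 5.358525673442854e-13
0.1 0.065 79.94535821764589 0.03870363474346913 [0.68 0.57] [ 11.6 130.8] 1.4580846869951473e-13
0.14 0.05 78.98587135507277 0.013543558557779521 [1.11 0.97] [ 10.5 129.3] 5.236911533344271e-15
0.13 0.06 77.94097140177679 0.013719479787762542 [0.76 0.65] [  9.3 127.6] 3.999211501054847e-14
```

>>> {"name": "arm_command", "arguments": {"plan": [{"claw":1,"tx":-0.0005,"ty":-0.002,"tz":0,"ax":0,"ay":0,"az":0.6},{"claw":1,"tx":0,"ty":-0.008,"tz":0,"ax":0,"ay":0,"az":0},{"claw":1,"tx":0,"ty":-0.0095,"tz":0,"ax":0,"ay":0,"az":0},{"claw":1,"tx":0,"ty":-0.0095,"tz":0,"ax":0,"ay":0,"az":0},{"claw":1,"tx":0,"ty":-0.0095,"tz":0,"ax":0,"ay":0,"az":0},{"claw":1,"tx":0.0012,"ty":-0.01,"tz":0,"ax":0,"ay":0,"az":-1.575},{"claw":1,"tx":0.0012,"ty":-0.01,"tz":0,"ax":0,"ay":0,"az":-1.575},{"claw":1,"tx":0.0012,"ty":-0.01,"tz":0,"ax":0,"ay":0,"az":-1.575},{"claw":1,"tx":0.0012,"ty":-0.01,"tz":0,"ax":0,"ay":0,"az":-1.575},{"claw":1,"tx":0.0012,"ty":-0.01,"tz":0,"ax":0,"ay":0,"az":-1.575}]}}

```text
clock: 38.28
tcp_pos: [0.6716, 0.0802, 0.2958]
orientation: [3.14, -0.06, 0.002]
contact_force: [-0.8, -2.4, 8.7]
grip_width: 0.012
gripper_force: 59.4
```

>>> {"name": "arm_command", "arguments": {"plan": [{"claw":1,"tx":0.0012,"ty":-0.01,"tz":0,"ax":0,"ay":0,"az":-1.575},{"claw":1,"tx":0.0012,"ty":-0.01,"tz":0,"ax":0,"ay":0,"az":-1.575},{"claw":1,"tx":0.0012,"ty":-0.01,"tz":0,"ax":0,"ay":0,"az":-1.575},{"claw":1,"tx":0.0012,"ty":-0.01,"tz":0,"ax":0,"ay":0,"az":-1.575},{"claw":1,"tx":0.0012,"ty":-0.01,"tz":0,"ax":0,"ay":0,"az":-1.575},{"claw":1,"tx":0,"ty":-0.005,"tz":0,"ax":0,"ay":0,"az":0},{"claw":1,"tx":0,"ty":0,"tz":0,"ax":0,"ay":0,"az":0},{"claw":1,"tx":0,"ty":0,"tz":0,"ax":0,"ay":0,"az":0},{"claw":1,"tx":0,"ty":0,"tz":0,"ax":0,"ay":0,"az":0},{"claw":1,"tx":0,"ty":0,"tz":0,"ax":0,"ay":0,"az":0}]}}

```text
clock: 39.12
tcp_pos: [0.6762, 0.1366, 0.2958]
orientation: [-3.136, -0.156, -0.004]
contact_force: [1.0, 1.6, 6.5]
grip_width: 0.012
gripper_force: 59.1
```

```bash
python3 st2.py w19.png
cat > mk.py <<'E'
from h import *
import sys
# compare lid and red tape in the top picture
im=cv2.imread(sys.argv[1]); hsv=cv2.cvtColor(im,cv2.COLOR_BGR2HSV); H,S,V=[hsv[...,i].astype(int) for i in range(3)]; T=camT('top')
red=(((H<6)|(H>174))&(S>200)&(V>90)).astype(np.uint8); q=np.zeros_like(red); q[140:225,131:245]=red[140:225,131:245]
v,u=np.nonzero(q); P=np.array([ray('top',a,b,0,T)[:2] for a,b in zip(u,v)],np.float32)*1000
b=cv2.minAreaRect(P); print('tape',np.round(b[0],1),np.round(b[1],1),round(b[2],2))
E
python3 mk.py pics/t19.png
```

```text
t 39.12 tcp [0.6762 0.1366 0.2958] yaw 5.7 tilt [0.0024 0.0014] w 0.012 gf 59.1 F [1.  1.6 6.5] j [-0.07  0.63 -0.32  1.59  0.22  0.96 -1.93]
lid [658.4 296.1] [35.7 85. ] 82.36 [  0 173] [ 58 293]
axle [0.67169806 0.18237564] head 95.70207493812966 goal [0.66514898 0.24397083] 95.7
to goal along/left (mark axes) 0.06194109002099607 0.00039907821984348
top lid [665.  261.9] [ 85.1 202.8] 5.64
caddy [([0.667, 0.261, -0.0], 0.56)]
lid_tab [([0.718, 0.259, 0.072], 0.96)]
tape [657.7 319.5] [144.3 264.6] 5.83
```

>>> {"name": "arm_command", "arguments": {"plan": [{"claw":1,"tx":0,"ty":-0.006,"tz":0,"ax":0,"ay":0,"az":0},{"claw":1,"tx":0,"ty":-0.009,"tz":0,"ax":0,"ay":0,"az":0},{"claw":1,"tx":0,"ty":-0.009,"tz":0,"ax":0,"ay":0,"az":0},{"claw":1,"tx":0,"ty":-0.009,"tz":0,"ax":0,"ay":0,"az":0},{"claw":1,"tx":0,"ty":-0.009,"tz":0,"ax":0,"ay":0,"az":0},{"claw":1,"tx":0,"ty":-0.007,"tz":0,"ax":0,"ay":0,"az":0},{"claw":1,"tx":0,"ty":-0.006,"tz":0,"ax":0,"ay":0,"az":0},{"claw":1,"tx":0,"ty":-0.0035,"tz":0,"ax":0,"ay":0,"az":0},{"claw":1,"tx":0,"ty":0,"tz":0,"ax":0,"ay":0,"az":0},{"claw":1,"tx":0,"ty":0,"tz":0,"ax":0,"ay":0,"az":0}]}}

```text
clock: 40.15
tcp_pos: [0.6704, 0.195, 0.2958]
orientation: [-3.136, -0.157, -0.004]
contact_force: [1.2, 0.4, 6.0]
grip_width: 0.0119
gripper_force: 59.1
```

```bash
python3 - <<'E'
import subprocess
E
sed -i "s/^lidrect(sys.argv\[1\])/st()/" st2.py; python3 st2.py w20.png; python3 mk.py pics/t20.png
python3 - <<'E'
from h import *
s=shot('scene','s20.png'); t=cv2.imread('pics/t20.png')[...,::-1]
for n in('scene','top'):
  T=camT(n)
  for k in['castor_l_wheel','castor_r_wheel','caddy','mark']: print(n,k,[(np.round(w(d['location'],T),3).tolist(),round(d['confidence'],2)) for d in r.tip_of(k,n)[:1]])
big=np.zeros((500,800,3),np.uint8)
big[:,:400]=cv2.resize(t[130:240,100:260],(400,500)) if 0 else 0
big[:300,:400]=cv2.resize(t[130:235,105:245],(400,300),interpolation=cv2.INTER_CUBIC); big[:,400:]=cv2.resize(s[235:385,230:350],(400,500),interpolation=cv2.INTER_CUBIC)
cv2.imwrite('pics/b20.png',big[...,::-1])
E
```

```text
t 40.15 tcp [0.6704 0.195  0.2958] yaw 5.71 tilt [0.0025 0.0016] w 0.0119 gf 59.1 F [1.2 0.4 6. ] j [-0.16  0.64 -0.32  1.57  0.23  0.97 -2.02]
axle [0.66585786 0.24080248] head 95.71392968818401 goal [0.66514898 0.24397083] 95.7
to goal along/left (mark axes) 0.003223095239382119 0.00039069391615148883
top lid [658.7 330.9] [ 84.5 181.6] 6.26
caddy [([0.662, 0.319, 0.001], 0.93)]
lid_tab [([0.714, 0.32, 0.074], 0.65)]
tape [589.1 336.2] [226.8  46.3] 85.08
scene castor_l_wheel [([0.669, 0.239, 0.015], 0.63)]
scene castor_r_wheel [([0.727, -0.301, -0.0], 0.56)]
scene caddy [([0.662, 0.318, 0.001], 0.8)]
scene mark []
top castor_l_wheel []
top castor_r_wheel []
top caddy [([0.662, 0.319, 0.001], 0.93)]
top mark []
```

View pics/b20.png

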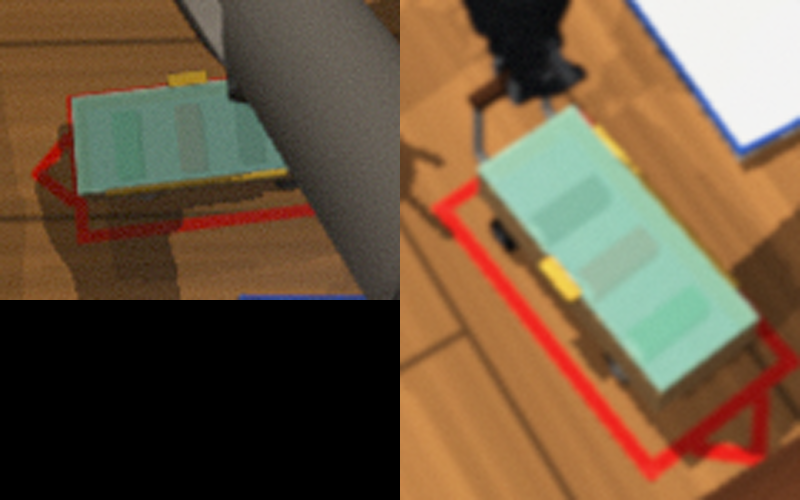

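The caddy sits inside the outline, square, with the lid shut. The right castor at (612,370) in the scene crop trails. Releasing and lifting clear.

>>> {"name": "arm_command", "arguments": {"plan": [{"claw":0.8,"tx":0,"ty":0,"tz":0,"ax":0,"ay":0,"az":0},{"claw":0.75,"tx":0,"ty":0,"tz":0,"ax":0,"ay":0,"az":0},{"claw":0.6,"tx":0,"ty":0,"tz":0,"ax":0,"ay":0,"az":0},{"claw":0.5,"tx":0,"ty":0,"tz":0,"ax":0,"ay":0,"az":0},{"claw":0.45,"tx":0,"ty":0,"tz":0,"ax":0,"ay":0,"az":0},{"claw":0.45,"tx":0,"ty":0,"tz":0,"ax":0,"ay":0,"az":0},{"claw":0.45,"tx":0,"ty":0,"tz":-0.01,"ax":0,"ay":0,"az":0},{"claw":0.45,"tx":0,"ty":0,"tz":-0.02,"ax":0,"ay":0,"az":0},{"claw":0.45,"tx":0,"ty":0,"tz":-0.03,"ax":0,"ay":0,"az":0},{"claw":0.45,"tx":0,"ty":0,"tz":-0.03,"ax":0,"ay":0,"az":0}]}}

```text
clock: 41.58
tcp_pos: [0.6696, 0.1941, 0.3857]
orientation: [3.137, 0.156, -0.002]
contact_force: [0.7, 0.5, -0.6]
grip_width: 0.0471
gripper_force: 0.0
```

>>> {"name": "arm_command", "arguments": {"plan": [{"claw":0.45,"tx":0,"ty":0,"tz":-0.03,"ax":0,"ay":0,"az":0},{"claw":0.45,"tx":0,"ty":0.03,"tz":0,"ax":0,"ay":0,"az":0},{"claw":0.45,"tx":-0.01,"ty":0.035,"tz":0,"ax":0,"ay":0,"az":0},{"claw":0.45,"tx":-0.01,"ty":0.035,"tz":0,"ax":0,"ay":0,"az":0},{"claw":0.45,"tx":-0.01,"ty":0.035,"tz":0,"ax":0,"ay":0,"az":0},{"claw":0.45,"tx":-0.01,"ty":0.035,"tz":0,"ax":0,"ay":0,"az":0},{"claw":0.45,"tx":0,"ty":0.035,"tz":0,"ax":0,"ay":0,"az":0},{"claw":0.45,"tx":0,"ty":0.035,"tz":0,"ax":0,"ay":0,"az":0},{"claw":0.45,"tx":0,"ty":0,"tz":0,"ax":0,"ay":0,"az":0},{"claw":0.45,"tx":0,"ty":0,"tz":0,"ax":0,"ay":0,"az":0}]}}

```text
clock: 42.42
tcp_pos: [0.6539, -0.052, 0.4154]
orientation: [3.137, 0.147, 0.001]
contact_force: [-0.5, 0.3, -0.1]
grip_width: 0.0466
gripper_force: 0.0
```

```bash
python3 st2.py w21.png
python3 - <<'E'
from h import *
s=shot('scene','s21.png')
for n in('scene','top'):
  T=camT(n)
  for k in['castor_l_wheel','castor_r_wheel','caddy','lid_tab','paperweight','brush_pot','rough_stone']: print(n,k,[(np.round(w(d['location'],T),3).tolist(),round(d['confidence'],2)) for d in r.tip_of(k,n)[:1]])
E
```

```text
t 42.42 tcp [ 0.6539 -0.052   0.4154] yaw 5.38 tilt [ 0.0006 -0.0013] w 0.0466 gf 0.0 F [-0.5  0.3 -0.1] j [ 0.2   0.45 -0.3   1.58  0.14  1.13 -1.61]
axle [ 0.64956738 -0.00620295] head 95.37976194645256 goal [0.66514898 0.24397083] 95.7
to goal along/left (mark axes) 0.2473892536213746 -0.04035175368508945
top lid [659.2 317.8] [ 84.7 205.9] 5.66
caddy [([0.661, 0.318, -0.003], 0.74)]
lid_tab [([0.716, 0.321, 0.076], 0.78)]
scene castor_l_wheel []
scene castor_r_wheel [([0.685, 0.377, 0.016], 0.55)]
scene caddy [([0.66, 0.32, 0.0], 0.79)]
scene lid_tab [([0.707, 0.325, 0.075], 0.85)]
scene paperweight [([0.783, -0.056, -0.0], 0.78)]
scene brush_pot [([0.776, 0.082, 0.002], 0.66)]
scene rough_stone [([0.727, -0.299, -0.0], 0.62)]
top castor_l_wheel [([0.674, 0.195, 0.142], 0.16)]
top castor_r_wheel []
top caddy [([0.661, 0.318, -0.003], 0.74)]
top lid_tab [([0.716, 0.321, 0.076], 0.78)]
top paperweight [([0.788, -0.047, -0.003], 0.49)]
top brush_pot [([0.787, 0.086, -0.001], 0.6)]
top rough_stone [([0.729, -0.297, 0.001], 0.77)]
```

View pics/t21.png

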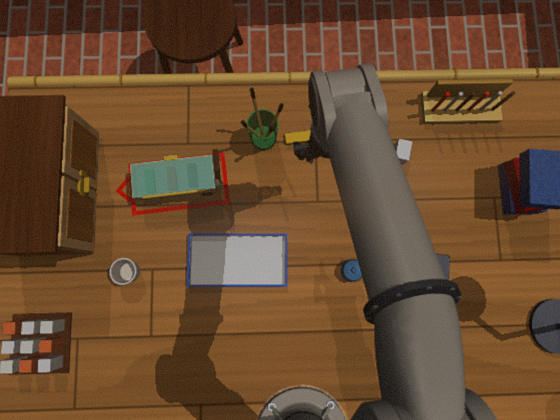

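The caddy is centred in the outline within about 2 mm and square to within 0.1°. The right castor reads (56,−32) mm in the caddy's frame against (57,−35) for trailing straight. The robot is clear.

```bash
python3 -c "
from bench import r
print(r.hand_in())"
```

```text
the job is handed in; nothing more can be done
None
```

Handed in: all three seals are flat in the shut caddy, parked centred and square on the mark. My first lid push slewed the caddy about 18° before the straight push. The right castor measured trailing at the end; the left wasn't visible, so I went by the path calculation.

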